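# Pack the cable-repair kit box

## Task

Pack the blue kit box for a cable repair: put the yellow tape measure, the flux jar with the red label and red lid dot, the solder spool and the roll of black electrical tape each into the module shaped for it (measure in the slot with the yellow floor, jar in the deep red-floored well, spool in the white-floored dish, tape roll flat in the black-floored dish), all upright and fully down in their pockets. The green tape measure and the flux jar with the grey label and dot belong to the bench: leave them standing where they are.

Things in the scene. Friction and masses are not known exactly. Their poses are not given: they have to be found in the camera images.
- tape_yellow: pocket tape measure, yellow shell over black, standing on its base: 42 (x, across the flats) x 88 (y) x 70 mm high, 0.32 kg; origin at the centre of its underside, z up. Grip it across the flats (its x axis). Belongs in the measure module.
- jar_red: amber glass jar of flux paste with a RED label band and a black screw lid with a RED dot on top, standing: diameter 64 mm, 96 mm high, 0.33 kg; straight-sided up to 70 mm; origin at the centre of its underside. Belongs in the flux module.
- solder_spool: spool of silvery solder wire standing on its flange: diameter 54 mm, 37 mm high, 0.25 kg; origin at the centre of its underside. Belongs in the solder module.
- etape: roll of black electrical tape lying flat: diameter 64 mm, 19 mm high, 0.06 kg; origin at the centre of its underside. Grip it across the outside (treat the bore as filled). Belongs in the tape-roll module.
- tape_green: look-alike, not part of the kit: pocket tape measure with a GREEN shell, 39 x 79 x 63 mm high, standing; origin at the centre of its underside. Stays where it is.
- jar_grey: look-alike, not part of the kit: the same amber jar but with a GREY label band and a GREY dot on its lid, diameter 64 mm, 96 mm high; origin at the centre of its underside. Stays where it is.
- measure_module: grey module 116 x 116 x 34 mm, fixed in one of 2 x 2 cells of the blue 250 mm square kit box (rim 46 mm high); its top is 64 mm above the bench. Origin: centre of its underside, 30 mm above the bench; z up, x and y along its sides. Its pocket is a rectangular slot with a yellow floor, 58 mm along x and 104 mm along y, 26 mm deep (floor 8 mm above the origin), centred. Takes the tape measure standing on its base, either way round.
- flux_module: grey module 116 x 116 x 34 mm, fixed in one of 2 x 2 cells of the blue 250 mm square kit box (rim 46 mm high); its top is 64 mm above the bench. Origin: centre of its underside, 30 mm above the bench; z up, x and y along its sides. Its pocket is a round well with a red floor, diameter 80 mm, 26 mm deep (floor 8 mm above the origin), centred. Takes the flux jar.
- solder_module: grey module 116 x 116 x 34 mm, fixed in one of 2 x 2 cells of the blue 250 mm square kit box (rim 46 mm high); its top is 64 mm above the bench. Origin: centre of its underside, 30 mm above the bench; z up, x and y along its sides. Its pocket is a round dish with a white floor, diameter 70 mm, 12 mm deep (floor 22 mm above the origin), centred. Takes the solder spool.
- etape_module: grey module 116 x 116 x 34 mm, fixed in one of 2 x 2 cells of the blue 250 mm square kit box (rim 46 mm high); its top is 64 mm above the bench. Origin: centre of its underside, 30 mm above the bench; z up, x and y along its sides. Its pocket is a round dish with a black floor, diameter 80 mm, 8 mm deep (floor 26 mm above the origin), centred. Takes the roll of electrical tape, lying flat.
Not all that is in view belongs to the job. What is shaped like the jar_grey but pink is not meant.

How it is judged:
At the end, for the whole second after the job is handed in: Each of the four kit things stands in its own module's pocket, within 13 mm of the module's centre, its underside within 4 mm of the pocket's floor, within 0.12 rad of upright, released and at rest; the green tape measure and the grey-label jar still stand upright within 30 mm of where they began (horizontal distance between tape_yellow and measure_module below 0.013 m and z of tape_yellow in the frame of measure_module between 0.004 and 0.012 m and angle between each of tape_yellow, jar_red, solder_spool, etape, tape_green, jar_grey's own z axis and vertical below 0.12 rad and linear speed of each of tape_yellow, jar_red, solder_spool, etape below 0.02 m/s and angular speed of each of tape_yellow, jar_red, solder_spool, etape below 0.2 rad/s and horizontal distance between jar_red and flux_module below 0.013 m and z of jar_red in the frame of flux_module between 0.004 and 0.012 m and horizontal distance between solder_spool and solder_module below 0.013 m and z of solder_spool in the frame of solder_module between 0.018 and 0.026 m and horizontal distance between etape and etape_module below 0.013 m and z of etape in the frame of etape_module between 0.022 and 0.03 m and distance of each of tape_green, jar_grey from where it was at the start of the episode below 0.03 m); the robot touches nothing.
It fails at once if the green tape measure is carried off or knocked away (distance of tape_green from where it was at the start of the episode above 0.03 m).
It fails at once if the grey-label jar is carried off or knocked away (distance of jar_grey from where it was at the start of the episode above 0.03 m).
It fails at once if the red-label flux jar is tipped over (angle between jar_red's own z axis and vertical above 0.6 rad).
It also fails if it takes over 115 s, if anything falls off the work surface, if the arm or the gripper's body presses on something with over 40 N, if the wrist force passes 120 N, or if a joint passes its speed limit or range.

## Robot

A 7-joint arm with a two-finger parallel gripper is mounted at the origin on a cart in front of the work surface, level with it; the furniture and walls round the work are solid. World frame = base frame: x ahead of the robot, y to its left, z up, the work surface at z = 0. Lengths are in m, angles in rad, forces in N, time in s.
With the tool pointing down it reaches from about 0.425 to 0.925 m from the base axis. Payload 6.8 kg.
Tool frame: the origin (TCP) lies on the centre line of the jaws, within the pads' length; the fingertips stand 14 mm ahead of it and the grasp point (between the pads) lies 5 mm behind it (bot.finger_overhang is the distance from the TCP to the fingertips, in m); z points along the fingers, y is the line along which they close (so a half turn about z gives the same grasp; the last joint's range is limited). The gripper opens to 85 mm and grips with 20 to 120 N. Pads are 22 mm wide; open, the fingers measure 114 mm over their backs; the gripper's body (76 mm by 85 mm) begins 54 mm behind the grasp point. The pads swing forward as they close: fully open they stand 13 mm farther back than shut.
Start: joints at [1.195, 0.477, 0.022, 1.555, -0.011, 1.109, -0.083], TCP at [0.179, -0.651, 0.245] pointing down, gripper open.
Joint ranges: [-2.96, 2.96], [-0.34, 2.1], [-1.41, 1.46], [0.24, 2.44], [-1.37, 4.51], [0.17, 1.92], [-2.96, 2.96]. Speed limits (rad/s): [2.39, 2.39, 3.14, 3.14, 3.14, 3.14, 3.14].

## Interface

Orientations are given as a unit quaternion [w, x, y, z].
In Python, from station import bot gives the robot as it stands.
- The arm moves only by the shell command python3 -m inch 'ROWS' [OPENING] [FORCE]. ROWS is JSON, a list of rows, each a list of 4 numbers: the shift along the tool's x, y, z in m, then the turn about the tool's z in degrees. A call has 1 to 12 rows; each row shifts and turns the commanded pose from where the row before left it, along the tool's axes as they then stand; what a row does not reach is not made up. A row lasts 1/10 s, in which the tool goes at most 50 mm and 8.59 degrees, less where a joint would pass 70% of its speed; a pose out of reach is approached as far as the arm can. A call is refused whole if a number of a shift passes 0.05 or a number of a turn 8.59, either way. A call with a gripper value outside its range is refused whole. OPENING is the finger opening in m, from 0 to 0.0854, set as the call begins (- or left out, the last holds). The fingers move at their own pace and stop on an object; FORCE is the grip in N (left out, the last holds). Time passes only in rows, so rows that do not move let the fingers close. It gives the time, the measured TCP pose, the force, the opening and the grip force at its end, in the units of the state.
- bot.get_obs(): the state, without advancing time (a new reading comes with each control period).
- bot.read_camera(name): name is "scene" or "side" or "wrist"; returns a dict with "color" (420x560x3 uint8, red, green, blue), "mtx" (3x3 intrinsics, pixels), "dist_coeffs" ([k1, k2, p1, p2, k3] as OpenCV has them; the pictures are not rectified), "world_from_camera" (4x4, takes a point from camera to world coordinates); the wrist camera has in their place "hand_eye" (4x4, takes a point from camera to tool coordinates, whose origin is the TCP and whose axes are the flange's). Camera axes: x right, y up, looking along -z (the intrinsics and any distortion apply to the point x, -y, -z); pixel columns grow to the right and rows downward; lengths in m; the calibration is good to about 2 mm. A picture is of the moment at which its call begins: read the wrist's pose just before it. There is no depth.
- bot.hand_in(): hands the job in; it is judged then, once.
The state is a dict: "t": time; "q": joint angles; "joint_vel": joint speeds; "joint_torque": joint torques, N m; "eef_pos": TCP position; "tool_rot": TCP orientation; "contact_force": force on the tool from outside, world axes, zero at the start; "torque": the same for the moment, N m; "gripper_width": opening from 0.0 (shut) to 1.0 (fully open); "grasp_force": force on a finger pad.
Only numpy, scipy, OpenCV 4.12 (cv2) and the standard library are available. Lean on these libraries where they do the work, as an engineer would, in place of code of your own. Each camera call takes 0.05 s, during which the arm holds its last target. There are 200 camera calls.

## Working session

There is one attempt and no reset: what is moved stays moved. The work goes in short steps, Python scripts to look and compute and a shell command to move; the robot and the scene stay as the last step left them, time stands still between calls to the robot, and variables do not carry over. Pictures are saved under pics/ and viewed, at most 14 in all, crops included, and the job is handed in when it is done.

```bash
ls; mkdir -p pics; python3 - <<'E'
from station import bot
import cv2
o=bot.get_obs();print(o['t'],o['eef_pos'],o['tool_rot'],o['gripper_width'],bot.finger_overhang)
for n in['scene','side']:
    c=bot.read_camera(n);cv2.imwrite(f'pics/{n}0.png',cv2.cvtColor(c['color'],cv2.COLOR_RGB2BGR));print(n,c['mtx'].tolist(),c['dist_coeffs'],c['world_from_camera'].round(3).tolist())
E
```

```text
pics
0.0 [ 0.17847273 -0.65039266  0.24433276] [-8.80068593e-04  9.91046071e-01  1.33517337e-01 -1.78319412e-04] 0.9996977652790082 0.014
scene [[533.3632394478024, 0.0, 291.75249799019736], [0.0, 533.3632394478024, 212.52573651437567], [0.0, 0.0, 1.0]] [-0.15592705  0.          0.          0.          0.        ] [[0.727, 0.341, -0.595, -0.329], [-0.686, 0.373, -0.624, -0.932], [0.009, 0.863, 0.506, 0.799], [0.0, 0.0, 0.0, 1.0]]
side [[479.7299369942302, 0.0, 279.7413563627179], [0.0, 479.7299369942302, 212.41019702209613], [0.0, 0.0, 1.0]] [-0.15934215  0.          0.          0.          0.        ] [[0.323, 0.521, -0.79, -0.588], [-0.946, 0.195, -0.258, -0.436], [0.02, 0.831, 0.556, 0.846], [0.0, 0.0, 0.0, 1.0]]
```

View pics/scene0.png

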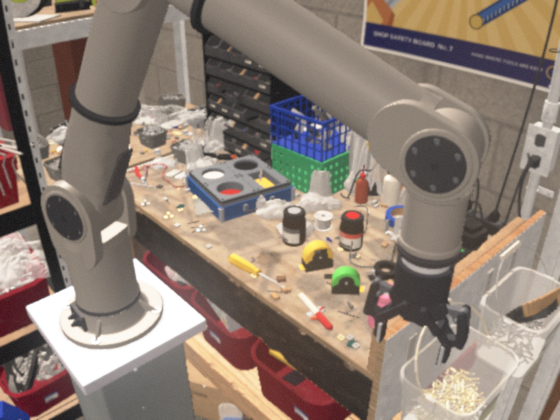

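View pics/side0.png

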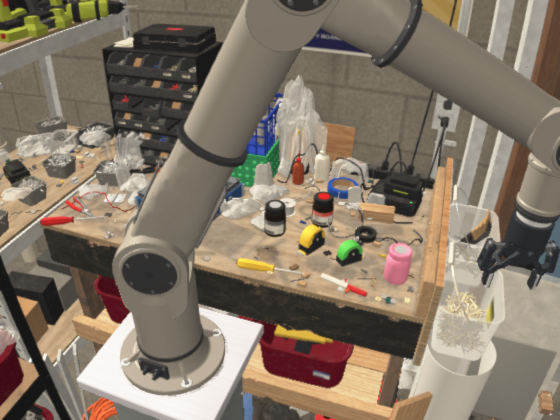

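Candidates (scene image):
- Jars: grey-dot (293,225), red-dot (351,230), and a pink one in the side view at (398,262).
- Measures: yellow (317,255), green (346,280).
- Spool: (323,218).
- Tape roll: black one in the side view at (366,233). The blue roll at (345,187) is a decoy.

I'll check these choices in an enlarged crop.

```bash
cat > h.py <<'E'
import numpy as np,cv2
from scipy.spatial.transform import Rotation as R
from station import bot
def tool():
    o=bot.get_obs();T=np.eye(4);q=o['tool_rot'];T[:3,:3]=R.from_quat([q[1],q[2],q[3],q[0]]).as_matrix();T[:3,3]=o['eef_pos'];return T
def cam(n):
    T=tool() if n=='wrist' else None
    c=bot.read_camera(n);c['W']=T@c['hand_eye'] if n=='wrist' else c['world_from_camera'];return c
def ray(c,px,z):
    u=cv2.undistortPoints(np.array([[px]],float),c['mtx'],np.array(c['dist_coeffs']))[0,0]
    d=c['W'][:3,:3]@np.array([u[0],-u[1],-1]);o=c['W'][:3,3]
    return (o+d*(z-o[2])/d[2]).round(4)
def proj(c,P):
    p=np.linalg.inv(c['W'])@np.append(P,1);p=np.array([[p[0],-p[1],-p[2]]])
    return cv2.projectPoints(p,np.zeros(3),np.zeros(3),c['mtx'],np.array(c['dist_coeffs']))[0].ravel().round(1)
def save(c,name,box=None,k=1):
    im=cv2.cvtColor(c['color'],cv2.COLOR_RGB2BGR)
    if box: im=im[box[1]:box[3],box[0]:box[2]]
    cv2.imwrite('pics/'+name,cv2.resize(im,None,fx=k,fy=k,interpolation=cv2.INTER_CUBIC))
E
python3 - <<'E'
from h import *
c=cam('scene');s=cam('side');save(c,'scene1.png',(180,145,380,295),4);save(s,'side1.png',(210,170,410,290),4)
for n,p,z in[('jg',(294,210),.096),('jr',(351,216),.096),('sp',(323,215),.037),('flux',(231,191),.038),('sold',(213,174),.052)]:print(n,ray(c,p,z))
for n,p,z in[('jg',(275,204),.096),('jr',(322,196),.096),('et',(366,232),.019),('y',(313,228),.07),('g',(350,242),.063)]:print(n,ray(s,p,z))
E
```

```text
jg [ 0.5111 -0.0589  0.096 ]
jr [ 0.5986 -0.1808  0.096 ]
sp [ 0.6224 -0.0608  0.037 ]
flux [0.5186 0.2252 0.038 ]
sold [0.5309 0.3333 0.052 ]
jg [ 0.5151 -0.0617  0.096 ]
jr [ 0.606  -0.1782  0.096 ]
et [ 0.579  -0.3255  0.019 ]
y [ 0.4741 -0.1885  0.07  ]
g [ 0.4558 -0.2984  0.063 ]
```

View pics/scene1.png

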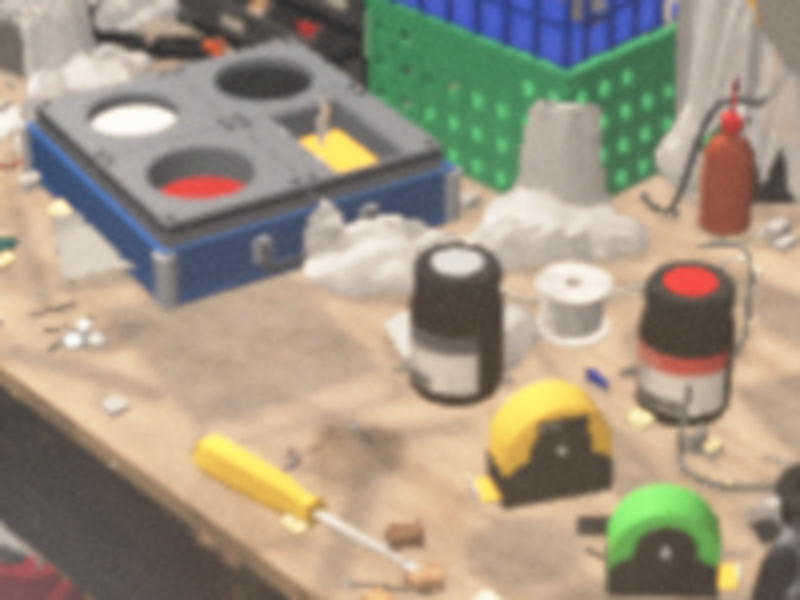

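View pics/side1.png

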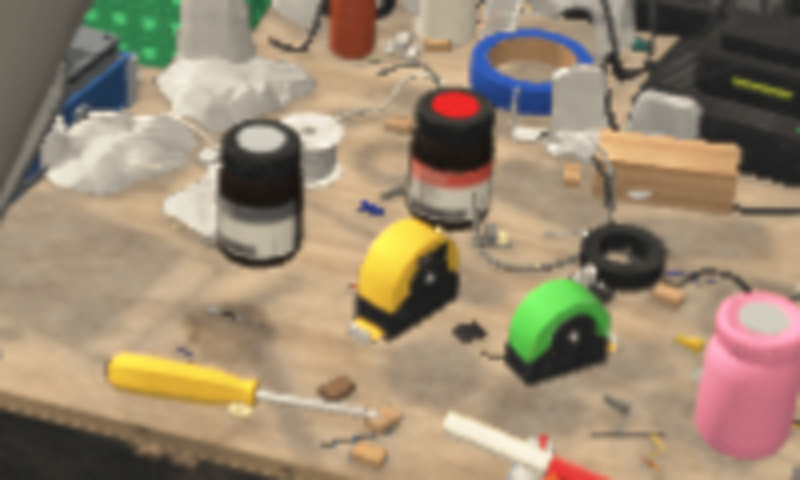

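The crops settle the choice. In the scene crop, the red-dot jar is at (690,280), the grey-dot jar at (457,262) and the spool at (573,290). The box cells are white (133,116), red (203,176), black (264,77) and yellow (340,148). In the side crop, the black roll is at (622,255), and the blue roll and pink jar are decoys. Next I lift clear of the end panel and fly over the bench to look with the wrist camera.

```bash
python3 -m inch '[[0,0,-0.05,0],[0,0,-0.05,0],[0,0,-0.05,0],[0.037,-0.027,0,0],[0.037,-0.027,0,0],[0.037,-0.027,0,0],[0.037,-0.027,0,0],[0.037,-0.027,0,0],[0.037,-0.027,0,0],[0.037,-0.027,0,0]]' 0.0854 40; python3 -m inch '[[0.037,-0.027,0,0],[0.037,-0.027,0,0],[0.037,-0.027,0,0],[0.037,-0.027,0,0],[0.037,-0.027,0,0],[0,0,0,0],[0,0,0,0]]'
python3 - <<'E'
from h import *
w=cam('wrist');save(w,'w1.png');T=tool();print(T.round(3).tolist(),w['hand_eye'].round(3).tolist())
import pickle;pickle.dump(w,open('w1.pkl','wb'))
E
```

```text
t: 1.2
eef_pos: [0.3791, -0.3985, 0.3953]
tool_rot: [0.0, 0.991, 0.133, -0.0]
contact_force: [0.3, -0.7, -0.1]
gripper_width: 0.997
grasp_force: 0.0
t: 1.9
eef_pos: [0.5214, -0.2199, 0.395]
tool_rot: [-0.0, 0.991, 0.135, -0.0]
contact_force: [0.1, -0.9, 0.3]
gripper_width: 1.001
grasp_force: 0.0
[[0.964, 0.264, -0.001, 0.521], [0.264, -0.964, -0.0, -0.222], [-0.001, 0.0, -1.0, 0.395], [0.0, 0.0, 0.0, 1.0]] [[-0.001, 0.957, 0.29, 0.073], [1.0, 0.001, 0.001, -0.0], [0.001, 0.29, -0.957, -0.131], [0.0, 0.0, 0.0, 1.0]]
```

View pics/w1.png

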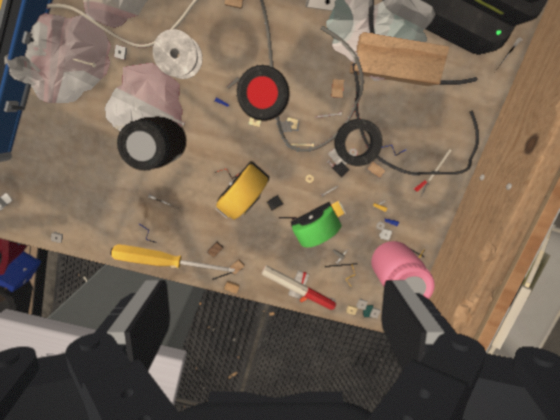

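The wrist view shows the spool hub at (177,54), the red lid at (263,92), the black roll at (358,142), the yellow measure with ends (259,171) and (229,210), the green one at (317,228) and the grey lid at (142,145).

```bash
python3 - <<'E'
from h import *
import pickle;w=pickle.load(open('w1.pkl','rb'))
for n,p,z in[('sp',(177,54),.037),('jr',(263,92),.096),('jg',(142,145),.096),('et',(358,142),.010),('y1',(259,171),.055),('y2',(229,210),.055),('yc',(243,190),.07),('g1',(297,235),.05),('g2',(338,220),.05),('g',(317,228),.06)]:print(n,ray(w,p,z))
s=cam('scene')
for n,p in[('sold',(213.2,174)),('flux',(230.7,189)),('et',(246,164.2))]:print(n,ray(s,p,.064))
E
```

```text
sp [ 0.6198 -0.0656  0.037 ]
jr [ 0.6034 -0.1822  0.096 ]
jg [ 0.5093 -0.0611  0.096 ]
et [ 0.5772 -0.3234  0.01  ]
y1 [ 0.5089 -0.2006  0.055 ]
y2 [ 0.447  -0.1751  0.055 ]
yc [ 0.4823 -0.187   0.07  ]
g1 [ 0.4356 -0.2741  0.05  ]
g2 [ 0.4715 -0.3221  0.05  ]
g [ 0.4557 -0.2958  0.06  ]
sold [0.5176 0.3125 0.064 ]
flux [0.4966 0.1962 0.064 ]
et [0.6379 0.2988 0.064 ]
```

```bash
python3 -m inch '[[0.0034,0.014,0.034,0],[0.0034,0.014,0.034,0],[0.0034,0.014,0.034,0],[0.0034,0.014,0.034,0],[0.0034,0.014,0.034,0],[0.0034,0.014,0.034,0],[0.0034,0.014,0.034,0],[0.0034,0.014,0.034,0],[0,0,0,0],[0,0,0,0]]' 
python3 - <<'E'
from h import *
w=cam('wrist');save(w,'w2.png');print(tool().round(4).tolist(),[proj(w,np.array([.577+.032*np.cos(a),-.3234+.032*np.sin(a),.019])).tolist() for a in (0,1.57,3.14,4.71)])
E
```

```text
t: 3.0
eef_pos: [0.5758, -0.3231, 0.1231]
tool_rot: [-0.0, 0.991, 0.132, -0.001]
contact_force: [0.1, 0.2, -0.9]
gripper_width: 1.001
grasp_force: 0.0
[[0.9647, 0.2632, 0.001, 0.5769], [0.2632, -0.9647, -0.0006, -0.3227], [0.0008, 0.0009, -1.0, 0.1246], [0.0, 0.0, 0.0, 1.0]] [[289.9, 172.6], [230.9, 205.9], [264.9, 260.0], [322.2, 229.7]]
```

View pics/w2.png

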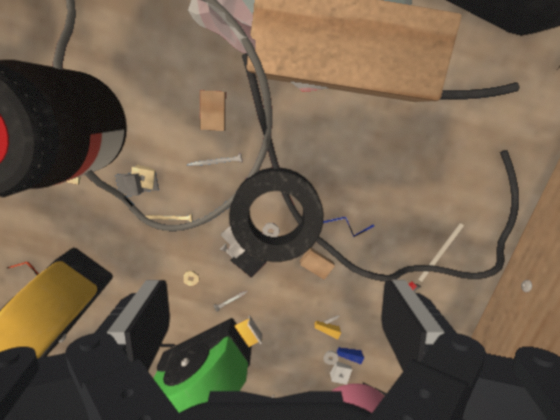

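The roll is centred at (277,215), as predicted. I descend and grip.

```bash
python3 -m inch '[[0,0,0.036,0],[0,0,0.036,0],[0,0,0.024,0],[0,0,0.011,0],[0,0,0,0],[0,0,0,0]]' ; python3 -m inch '[[0,0,0,0],[0,0,0,0],[0,0,0,0],[0,0,0,0],[0,0,0,0],[0,0,0,0]]' 0.05 30; python3 -m inch '[[0,0,-0.03,0],[0,0,-0.05,0],[0,0,-0.05,0],[0,0,-0.05,0],[0,0,0,0]]'
```

```text
t: 3.65
eef_pos: [0.5782, -0.3223, 0.0185]
tool_rot: [0.001, 0.991, 0.133, 0.001]
contact_force: [-1.1, 0.1, -0.1]
gripper_width: 1.001
grasp_force: 0.0
t: 4.25
eef_pos: [0.578, -0.3224, 0.0185]
tool_rot: [0.001, 0.991, 0.133, 0.001]
contact_force: [-2.2, 0.3, 7.6]
gripper_width: 0.714
grasp_force: 31.7
t: 4.75
eef_pos: [0.5813, -0.3237, 0.2058]
tool_rot: [0.004, 0.991, 0.133, 0.006]
contact_force: [0.6, 0.9, -0.2]
gripper_width: 0.711
grasp_force: 33.6
```

```bash
python3 -m inch '[[0,0,-0.05,8.4],[0,0,-0.05,8.4],[0,0,-0.05,8.4],[-0.02,-0.045,0,0],[-0.02,-0.045,0,0],[-0.02,-0.045,0,0],[-0.02,-0.045,0,0],[-0.02,-0.045,0,0],[-0.02,-0.045,0,0],[-0.02,-0.045,0,0],[-0.02,-0.045,0,0],[-0.02,-0.045,0,0]]' ;python3 -m inch '[[-0.02,-0.045,0,0],[-0.02,-0.045,0,0],[0,0,0,0],[0,0,0,0]]'
python3 - <<'E'
from h import *
w=cam('wrist');save(w,'w3.png');print(tool().round(4).tolist())
import pickle;pickle.dump(w,open('w3.pkl','wb'))
E
```

```text
t: 5.95
eef_pos: [0.4679, 0.1097, 0.3467]
tool_rot: [0.0, 0.996, -0.086, 0.001]
contact_force: [0.8, 0.6, -1.6]
gripper_width: 0.709
grasp_force: 33.6
t: 6.35
eef_pos: [0.4443, 0.2044, 0.3464]
tool_rot: [0.0, 0.996, -0.084, 0.0]
contact_force: [-0.0, 0.0, -0.5]
gripper_width: 0.713
grasp_force: 33.6
[[0.9853, -0.1711, 0.0003, 0.445], [-0.1711, -0.9853, -0.0008, 0.2029], [0.0004, 0.0007, -1.0, 0.3463], [0.0, 0.0, 0.0, 1.0]]
```

View pics/w3.png

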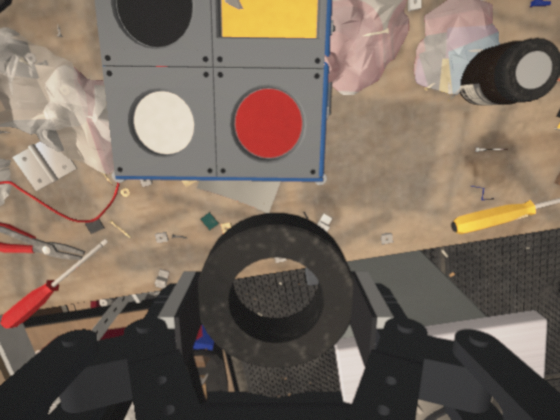

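The box is nearly square to the tool. The module junctions are at centre (213,67), left (107,67), right (326,66) and front (216,179), with the black dish at (153,10).

```bash
python3 - <<'E'
from h import *
import pickle;w=pickle.load(open('w3.pkl','rb'))
J={k:ray(w,p,.064) for k,p in dict(c=(213.3,67),l=(107,67),r=(326,66),f=(216,179)).items()};print(J)
for n,p,z in[('sold',(164,123),.052),('flux',(268.5,124),.038)]:print(n,ray(w,p,z))
ax=(J['l']-J['r'])[:2];print(np.linalg.norm(ax),np.degrees(np.arctan2(-ax[0],ax[1])))
y=ax/np.linalg.norm(ax);x=np.array([y[1],-y[0]]);c=J['c'][:2]
for n,a,b in[('sold',-1,1),('flux',-1,-1),('etape',1,1),('meas',1,-1)]:print(n,(c+.059*(a*x+b*y)).round(4))
E
```

```text
{'c': array([0.5673, 0.2499, 0.064 ]), 'l': array([0.5865, 0.3608, 0.064 ]), 'r': array([0.5481, 0.1324, 0.064 ]), 'f': array([0.4496, 0.2729, 0.064 ])}
sold [0.5206 0.3196 0.052 ]
flux [0.4988 0.2033 0.038 ]
0.23160552670435136 -9.543661988011161
sold [0.5189 0.3179]
flux [0.4993 0.2015]
etape [0.6353 0.2983]
meas [0.6157 0.1819]
```

```bash
python3 -m inch '[[0.0245,-0.0182,0.02,0],[0.0245,-0.0182,0.02,0],[0.0245,-0.0182,0.02,0],[0.0245,-0.0182,0.02,0],[0.0245,-0.0182,0.02,0],[0.0245,-0.0182,0.02,0],[0.0245,-0.0182,0.02,0],[0,0,0.04,0],[0,0,0.04,0],[0,0,0.03,0],[0,0,0,0],[0,0,0,0]]'
```

```text
t: 7.6
eef_pos: [0.6366, 0.298, 0.0965]
tool_rot: [0.001, 0.996, -0.087, -0.0]
contact_force: [0.1, 0.8, -0.1]
gripper_width: 0.707
grasp_force: 33.6
```

```bash
python3 -m inch '[[0,0,0.009,0],[0,0,0.008,0],[0,0,0,0],[0,0,0,0]]'; python3 -m inch '[[0,0,0,0],[0,0,0,0],[0,0,0,0]]' 0.0854;python3 -m inch '[[0,0,-0.04,0],[0,0,-0.05,0],[0,0,-0.05,0],[-0.047,0,0,0],[-0.047,0,0,0],[-0.047,0,0,0],[0,0,0,0]]'
python3 - <<'E'
from h import *
w=cam('wrist');save(w,'w4.png');print(tool().round(4).tolist())
f=lambda r,z:[proj(w,np.array([.6355+r*np.cos(a),.298+r*np.sin(a),z])).tolist() for a in (0,1.57,3.14,4.71)];print(f(.04,.064),f(.032,.075))
E
```

```text
t: 8.0
eef_pos: [0.6358, 0.2997, 0.0797]
tool_rot: [-0.0, 0.996, -0.086, 0.0]
contact_force: [-0.2, 0.8, -1.1]
gripper_width: 0.715
grasp_force: 33.6
t: 8.3
eef_pos: [0.6359, 0.2998, 0.0797]
tool_rot: [-0.0, 0.996, -0.086, 0.0]
contact_force: [0.8, -0.8, -0.1]
gripper_width: 1.0
grasp_force: 0.0
t: 9.0
eef_pos: [0.4898, 0.3264, 0.2198]
tool_rot: [0.0, 0.997, -0.082, -0.001]
contact_force: [0.3, 0.7, 0.7]
gripper_width: 1.001
grasp_force: 0.0
[[0.9861, -0.1659, 0.0, 0.4936], [-0.1659, -0.9861, -0.0001, 0.3252], [0.0, 0.0001, -1.0, 0.22], [0.0, 0.0, 0.0, 1.0]]
[[271.8, -74.2], [224.9, 3.6], [290.0, 54.6], [338.6, -17.5]] [[273.7, -67.7], [234.5, -3.0], [288.9, 40.1], [329.4, -20.7]]
```

View pics/w4.png

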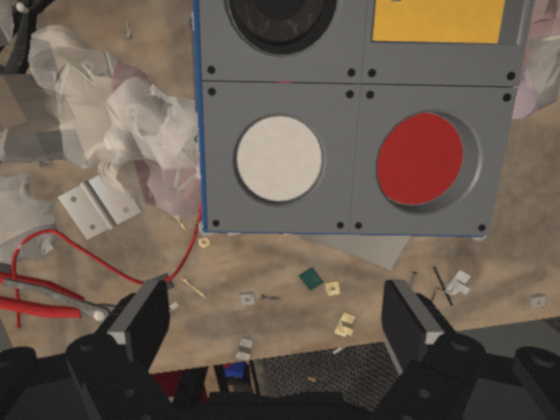

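The roll sits in its dish, centred. The slot floor shows a grey sliver at (395,0), so I'll look into the slot on the way back.

```bash
python3 -m inch '[[0.006,0.0435,-0.024,0],[0.006,0.0435,-0.024,0],[0.006,0.0435,-0.024,0],[0.006,0.0435,-0.024,0],[0,0,0,0],[0,0,0,0]]'
python3 - <<'E'
from h import *
w=cam('wrist');print(tool().round(4).tolist())
p=proj(w,np.array([.6157,.1819,.064]));print(p)
x,y=p.astype(int);x0=min(max(x-120,0),320);y0=min(max(y-90,0),240)
save(w,'w5.png',(x0,y0,x0+240,y0+180),3);print(x0,y0)
import pickle;pickle.dump(w,open('w5.pkl','wb'))
E
```

```text
t: 9.65
eef_pos: [0.492, 0.147, 0.3161]
tool_rot: [-0.0, 0.996, -0.088, 0.001]
contact_force: [0.5, 0.2, 0.9]
gripper_width: 0.998
grasp_force: 0.0
[[0.9851, -0.1722, 0.0006, 0.4913], [-0.1722, -0.9851, 0.0006, 0.1485], [0.0005, -0.0007, -1.0, 0.3153], [0.0, 0.0, 0.0, 1.0]]
[218.2  62. ]
98 0
```

View pics/w5.png

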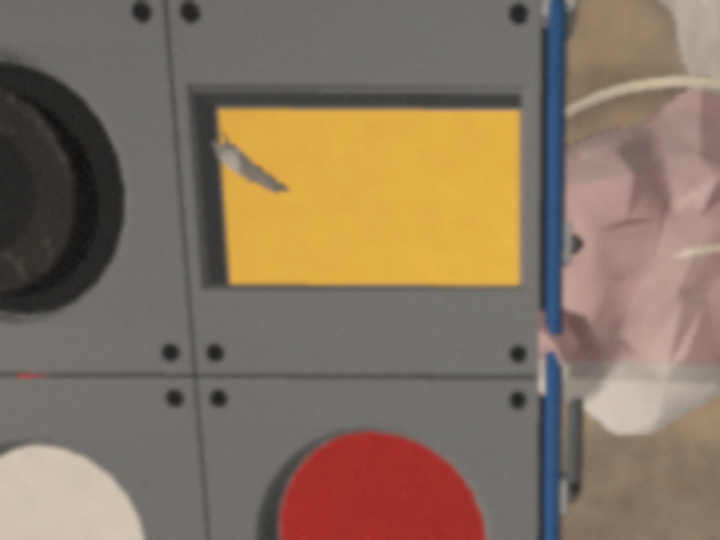

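A grey sliver lies in the slot's left end, from (215,140) to (288,190) in the crop. I triangulate it against the scene view.

```bash
python3 - <<'E'
from h import *
import pickle;w=pickle.load(open('w5.pkl','rb'));s=cam('scene')
def tri(a,b):
    M=[];r=[]
    for c,p in((w,a),(s,b)):
        o=c['W'][:3,3];d=ray(c,p,0)-o;d/=np.linalg.norm(d);A=np.eye(3)-np.outer(d,d);M.append(A);r.append(A@o)
    X=np.linalg.lstsq(np.vstack(M),np.hstack(r),rcond=None)[0];return X.round(4),(np.vstack(M)@X-np.hstack(r)).round(4)
A,B=(169.7,46.7),(194,63.3);T,L=(261.5,169.5),(260.5,179.5)
for n,a,b in(('A-top',A,T),('B-top',B,T),('B-low',B,L),('A-low',A,L)):print(n,*tri(a,b))
for p in(A,B):print(ray(w,p,.038),ray(w,p,.064),ray(w,p,.09))
S={k:ray(w,p,.064) for k,p in dict(tl=(98+190/3,88/3),tr=(98+522/3,86/3),bl=(98+204/3,286/3),br=(98+521/3,286/3)).items()};print(S,sum(S.values())/4)
print(bot.get_obs()['q'].round(3)); save(s,'s2.png',(220,150,300,210),8)
E
```

```text
A-top [0.6367 0.2222 0.0727] [ 0.001  -0.0008 -0.     -0.001   0.0008  0.    ]
B-top [0.617  0.1999 0.087 ] [ 0.0015 -0.0013 -0.     -0.0015  0.0013  0.    ]
B-low [0.6213 0.2082 0.0482] [ 0.0002 -0.0002 -0.     -0.0002  0.0002  0.    ]
A-low [0.6432 0.2331 0.0314] [-0.0004  0.0004  0.      0.0004 -0.0004 -0.    ]
[0.6424 0.2312 0.038 ] [0.6374 0.225  0.064 ] [0.6324 0.2189 0.09  ]
[0.6225 0.2103 0.038 ] [0.6188 0.2055 0.064 ] [0.615  0.2006 0.09  ]
{'tl': array([0.6536, 0.229 , 0.064 ]), 'tr': array([0.6354, 0.1249, 0.064 ]), 'bl': array([0.5948, 0.2402, 0.064 ]), 'br': array([0.5761, 0.136 , 0.064 ])} [0.614975 0.182525 0.064   ]
[ 0.026  0.184 -0.502  1.823  0.095  1.159 -2.249]
```

View pics/s2.png

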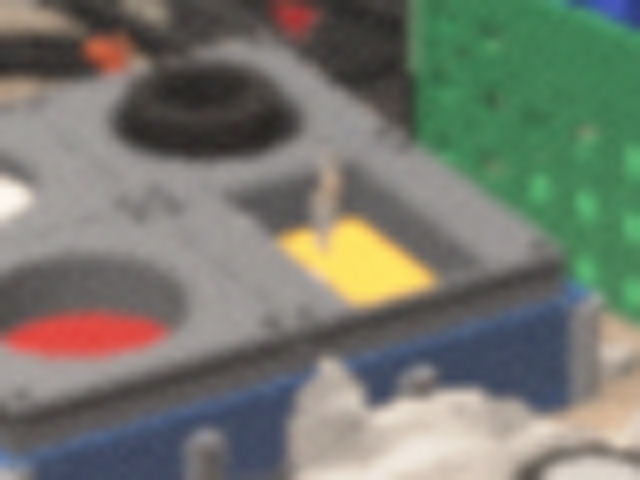

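A loose grey sliver leans in the slot corner: foot at about (.622,.210,.038), top at about (.637,.222,.073). It would block the measure, so I'll pluck it out first, with the jaws closing along the box's x.

```bash
python3 -m inch '[[0.0323,-0.0242,0,0],[0.0323,-0.0242,0,0],[0.0323,-0.0242,0,0],[0.0323,-0.0242,0,0],[0,0,0.016,-8.5],[0,0,0.016,-8.5],[0,0,0.016,-8.5],[0,0,0.016,-8.5],[0,0,0.016,-8.5],[0,0,0.016,-8.5]]' 0.04 30; python3 -m inch '[[0,0,0.016,-8.5],[0,0,0.016,-8.5],[0,0,0.016,-8.5],[0,0,0.016,-8.5],[0,0,0,-5],[0,0,0,0],[0,0,0,0]]'
python3 - <<'E'
from h import *
w=cam('wrist');print(tool().round(4).tolist(),bot.get_obs()['q'].round(2));save(w,'w6.png')
print(proj(w,np.array([.6352,.2212,.069])),proj(w,np.array([.6225,.2103,.038])))
import pickle;pickle.dump(w,open('w6.pkl','wb'))
E
```

```text
t: 10.75
eef_pos: [0.6337, 0.2238, 0.2172]
tool_rot: [-0.001, 0.935, 0.356, -0.001]
contact_force: [1.0, -0.0, 0.2]
gripper_width: 0.468
grasp_force: 0.0
t: 11.45
eef_pos: [0.6342, 0.2232, 0.1546]
tool_rot: [-0.001, 0.766, 0.643, -0.0]
contact_force: [0.1, -0.3, 1.4]
gripper_width: 0.472
grasp_force: 0.0
[[0.1721, 0.9851, -0.0003, 0.6344], [0.9851, -0.1721, 0.0008, 0.2229], [0.0008, -0.0005, -1.0, 0.155], [0.0, 0.0, 0.0, 1.0]] [ 0.08  0.68 -0.76  1.6   0.51  1.07 -0.99]
[279.  232.6] [263.9 235.4]
```

View pics/w6.png

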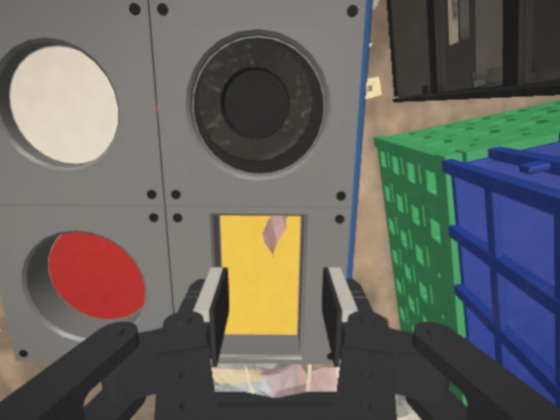

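```bash
python3 - <<'E'
from h import *
import pickle;w=pickle.load(open('w5.pkl','rb'));v=pickle.load(open('w6.pkl','rb'));s=cam('scene')
def tri(*ps):
    M=[];r=[]
    for c,p in ps:
        o=c['W'][:3,3];d=ray(c,p,0)-o;d/=np.linalg.norm(d);A=np.eye(3)-np.outer(d,d);M.append(A);r.append(A@o)
    X=np.linalg.lstsq(np.vstack(M),np.hstack(r),rcond=None)[0];return X.round(4),np.abs(np.vstack(M)@X-np.hstack(r)).max().round(4)
B=(194,63.3);A=(169.7,46.7)
print('B',tri((w,B),(v,(273,255))),'A',tri((w,A),(v,(277,217))),tri((w,A),(v,(268,234))),tri((w,A),(v,(287,217))))
save(v,'w6c.png',(200,190,340,290),5)
E
```

```text
B (array([0.6237, 0.2048, 0.0596]), np.float64(0.0043)) A (array([0.6368, 0.2273, 0.0576]), np.float64(0.0018)) (array([0.6318, 0.223 , 0.0779]), np.float64(0.0029)) (array([0.6403, 0.2267, 0.0549]), np.float64(0.0012))
```

View pics/w6c.png

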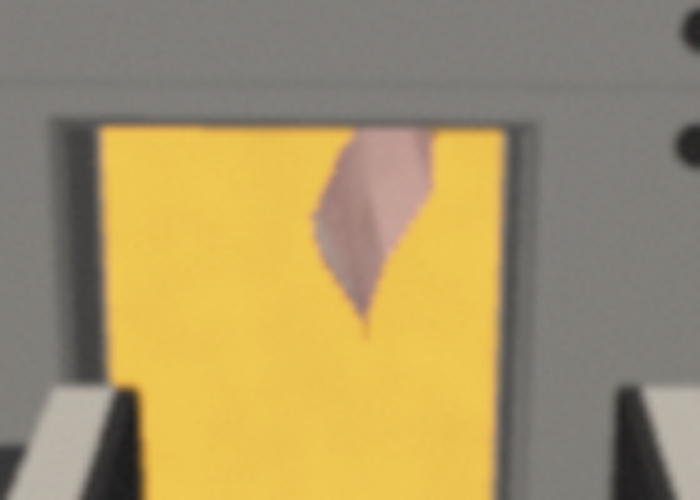

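The spike is clipped by the slot's end wall, so it looks like a bag mesh poking through and may be only visual. I probe it with closed fingers to find out.

```bash
python3 -m inch '[[-0.006,-0.0044,0.02,0],[0,0,0.02,0],[0,0,0.02,0],[0,0,0.01,0],[0,0,0,0],[0,0,0,0]]' 0 20; python3 -m inch '[[0,0,0.007,0],[0,0,0.007,0],[0,0,0,0]]';python3 -m inch '[[0,0,0.006,0],[0,0,0.006,0],[0,0,0,0]]'
python3 - <<'E'
from h import *
save(cam('scene'),'s3.png',(220,150,300,210),8);print(tool()[:3,3])
E
```

```text
t: 12.15
eef_pos: [0.6294, 0.2171, 0.0856]
tool_rot: [-0.0, 0.765, 0.644, 0.0]
contact_force: [0.3, -0.6, -1.4]
gripper_width: 0.001
grasp_force: 0.0
t: 12.45
eef_pos: [0.6287, 0.2161, 0.0703]
tool_rot: [-0.0, 0.765, 0.644, -0.001]
contact_force: [-0.1, 0.6, -0.7]
gripper_width: 0.003
grasp_force: 0.0
t: 12.75
eef_pos: [0.6286, 0.2162, 0.0581]
tool_rot: [-0.0, 0.765, 0.644, -0.001]
contact_force: [-0.0, 0.5, 0.5]
gripper_width: -0.002
grasp_force: 0.0
[0.62878805 0.21631322 0.05856337]
```

View pics/s3.png

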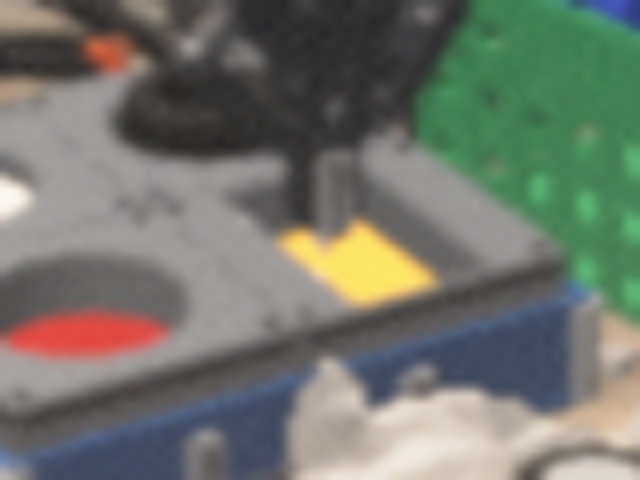

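There is no contact with the tips at z≈.044, so the spike is visual only. On to the yellow measure. I have used 13 pictures, so from here I measure numerically.

```bash
python3 -m inch '[[0,0,-0.045,0],[0,0,-0.045,0],[0,0,-0.012,-8.59],[0,0,-0.012,-8.59],[0,0,-0.012,-8.59],[0,0,-0.012,-8.59],[0,0,-0.012,-8.59],[0,0,-0.012,-8.59],[0,0,-0.012,-8.59],[0,0,-0.012,-8.59],[0,0,-0.012,-8.59]]' 0.075 50; python3 -m inch '[[-0.0019,-0.0478,0,0],[-0.0019,-0.0478,0,0],[-0.0019,-0.0478,0,0],[-0.0019,-0.0478,0,0],[-0.0019,-0.0478,0,0],[-0.0019,-0.0478,0,0],[-0.0019,-0.0478,0,0],[-0.0019,-0.0478,0,0],[-0.0019,-0.0478,0,0],[0,0,0.02,0],[0,0,0.02,0],[0,0,0,0]]'
python3 - <<'E'
from h import *
w=cam('wrist');T=tool();print(T.round(4).tolist(),bot.get_obs()['q'].round(2))
h=cv2.cvtColor(w['color'],cv2.COLOR_RGB2HSV);m=cv2.inRange(h,(18,120,90),(32,255,255))
n,l,st,ce=cv2.connectedComponentsWithStats(m)
for i in range(1,n):
    if st[i,4]>300:
        r=cv2.minAreaRect(np.argwhere(l==i)[:,::-1].astype(np.float32));b=cv2.boxPoints(r)
        print(st[i],ce[i].round(),r,[ray(w,p,.06).tolist() for p in b],ray(w,r[0],.06))
E
```

```text
t: 13.9
eef_pos: [0.6292, 0.2164, 0.2579]
tool_rot: [0.0, 0.193, 0.981, -0.0]
contact_force: [0.7, 0.7, 0.3]
gripper_width: 0.877
grasp_force: 0.0
t: 15.1
eef_pos: [0.4782, -0.1879, 0.2154]
tool_rot: [-0.002, 0.196, 0.981, 0.0]
contact_force: [-0.5, 0.1, -0.2]
gripper_width: 0.881
grasp_force: 0.0
[[-0.9237, 0.3832, -0.0016, 0.4793], [0.3832, 0.9237, 0.0006, -0.1873], [0.0017, -0.0001, -1.0, 0.2168], [0.0, 0.0, 0.0, 1.0]] [ 1.21  0.54 -1.25  1.91  0.57  1.12  0.91]
[ 253  130   46  103 4035] [276. 184.] ((276.190673828125, 180.94943237304688), (44.66285705566406, 100.67855072021484), 3.5763344764709473) [[0.4909, -0.2154, 0.06], [0.4183, -0.1782, 0.06], [0.4334, -0.1474, 0.06], [0.5075, -0.1821, 0.06]] [ 0.4611 -0.1801  0.06  ]
```

```bash
python3 - <<'E'
from h import *
w=cam('wrist');u=np.array([.924,-.383]);n=np.array([.383,.924]);c=np.array([.474,-.187])
im=w['color'].copy()
save(w,'w7.png',(180,90,380,270),3.3)
for a in(44,-44):
    for b in(21,-21):
        q=c+u*a/1e3+n*b/1e3;print(a,b,((proj(w,np.append(q,0))-[180,90])*3.3).round(),((proj(w,np.append(q,.025))-[180,90])*3.3).round())
E
```

```text
44 21 [378. 448.] [382. 475.]
44 -21 [240. 448.] [235. 475.]
-44 21 [382. 153.] [387. 160.]
-44 -21 [234. 153.] [228. 160.]
```

View pics/w7.png

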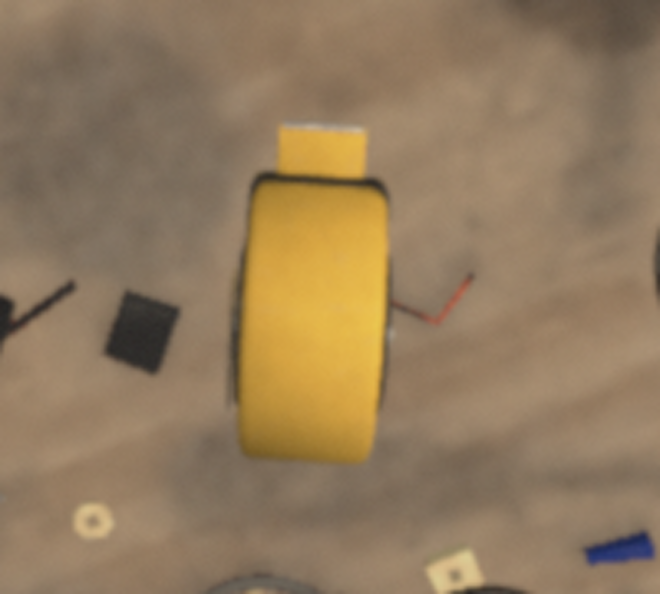

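The last picture shows the measure directly under the jaws. Its long axis is 2.5° off the tool, and its blade tab sticks out at the base-side end (320,125). I trim the angle and grip.

```bash
python3 -m inch '[[0,0,0.04,2.5],[0,0,0.045,0],[0,0,0.045,0],[0,0,0.03,0],[0,0,0.009,0],[0,0,0,0],[0,0,0,0]]'; python3 -m inch '[[0,0,0,0],[0,0,0,0],[0,0,0,0],[0,0,0,0],[0,0,0,0],[0,0,0,0]]' 0.03 50; python3 -m inch '[[0,0,-0.01,0],[0,0,-0.04,0],[0,0,-0.05,0],[0,0,-0.05,0],[0,0,0,0]]'
```

```text
t: 15.9
eef_pos: [0.4817, -0.1873, 0.0501]
tool_rot: [0.001, 0.217, 0.976, -0.0]
contact_force: [-0.1, -0.4, 0.9]
gripper_width: 0.881
grasp_force: 0.0
t: 16.5
eef_pos: [0.4807, -0.1879, 0.0498]
tool_rot: [0.001, 0.217, 0.976, -0.001]
contact_force: [-3.1, -1.0, 11.0]
gripper_width: 0.464
grasp_force: 49.1
t: 17.0
eef_pos: [0.4837, -0.187, 0.2047]
tool_rot: [0.005, 0.217, 0.976, -0.001]
contact_force: [0.8, 0.9, -2.6]
gripper_width: 0.461
grasp_force: 52.2
```

```bash
python3 -m inch '[[0,0,-0.005,8.3],[0,0,-0.005,8.3],[0,0,-0.005,8.3],[0,0,-0.005,8.3],[0,0,-0.005,8.3],[0,0,-0.005,8.3],[0,0,-0.005,8.3],[0,0,-0.005,8.3],[0,0,-0.005,8.3],[0,0,0,0]]'; python3 -m inch '[[0.0423,0.0076,0,0],[0.0423,0.0076,0,0],[0.0423,0.0076,0,0],[0.0423,0.0076,0,0],[0.0423,0.0076,0,0],[0.0423,0.0076,0,0],[0.0423,0.0076,0,0],[0.0423,0.0076,0,0],[0.0423,0.0076,0,0],[0,0,0,0],[0,0,0,0]]'
cat > g.py <<'E'
from h import *
import sys
t=np.array(eval(sys.argv[1]));T=tool();d=T[:3,:3].T@np.append(t[:2]-T[:2,3],0);o=bot.get_obs()
print(T[:3,3].round(4),'yaw',np.degrees(np.arctan2(T[1,0],T[0,0])).round(1),'need tool dxy',d[:2].round(4),'down',(T[2,3]-t[2]).round(4),'q',o['q'].round(2),'w',o['gripper_width'].round(3))
E
python3 g.py '(.6146,.1765,.12)'
```

```text
t: 18.0
eef_pos: [0.4796, -0.1871, 0.2432]
tool_rot: [0.0, 0.765, 0.644, -0.0]
contact_force: [0.1, 0.4, -2.9]
gripper_width: 0.456
grasp_force: 52.2
t: 19.1
eef_pos: [0.611, 0.1777, 0.242]
tool_rot: [-0.001, 0.763, 0.647, -0.001]
contact_force: [0.4, -0.7, -2.9]
gripper_width: 0.462
grasp_force: 52.2Traceback (most recent call last):
  File "g.py", line 4, in <module>
    print(T[:3,3].round(4),'yaw',np.degrees(np.arctan2(T[1,0],T[0,0])).round(1),'need tool dxy',d[:2].round(4),'down',(T[2,3]-t[2]).round(4),'q',o['q'].round(2),'w',o['gripper_width'].round(3))
                                                                                                                                                                     ^^^^^^^^^^^^^^^^^^^^^^^^
AttributeError: 'float' object has no attribute 'round'
```

```bash
sed -i "s/,'w',o.*$/)/" g.py; python3 -m inch '[[0,0.003,0.04,0],[0,0,0.04,0],[0,0,0.035,0],[0,0,0,0],[0,0,0,0]]'; python3 g.py '(.6146,.1765,.088)'
```

```text
t: 19.6
eef_pos: [0.6147, 0.1745, 0.1283]
tool_rot: [-0.0, 0.765, 0.644, -0.001]
contact_force: [-0.3, 0.1, -2.2]
gripper_width: 0.458
grasp_force: 52.2
[0.6147 0.1745 0.1283] yaw 80.2 need tool dxy [ 0.002  -0.0005] down 0.0403 q [ 0.21  0.69 -0.84  1.7   0.59  1.02 -1.01]
```

```bash
python3 -m inch '[[0.002,0,0.014,0],[0,0,0.008,0],[0,0,0.006,0],[0,0,0,0]]'; python3 -m inch '[[0,0,0.006,0],[0,0,0.004,0],[0,0,0,0]]'
```

```text
t: 20.0
eef_pos: [0.616, 0.1743, 0.1004]
tool_rot: [0.002, 0.765, 0.644, -0.001]
contact_force: [-1.4, -6.9, 5.2]
gripper_width: 0.457
grasp_force: 53.1
t: 20.3
eef_pos: [0.6167, 0.174, 0.0959]
tool_rot: [0.004, 0.766, 0.643, -0.002]
contact_force: [-13.3, -17.5, 40.0]
gripper_width: 0.464
grasp_force: 58.1
```

```bash
python3 -c "
from station import bot;o=bot.get_obs();print(o['contact_force'],o['torque'])";python3 -m inch '[[0,0,-0.02,0],[0,0,0,0],[0,0,0,0]]'; python3 - <<'E'
from h import *
o=bot.get_obs();print(o['contact_force'],o['torque']);T=tool();print(T[:3,3])
# yellow silhouette in scene camera vs. slot
for n in('scene','side'):
    c=cam(n);h=cv2.cvtColor(c['color'],cv2.COLOR_RGB2HSV);m=cv2.inRange(h,(18,120,90),(32,255,255))
    k,l,st,ce=cv2.connectedComponentsWithStats(m);pr=proj(c,T[:3,3]-[0,0,.02])
    print(n,pr,[(st[i].tolist()) for i in range(1,k) if st[i,4]>15 and np.hypot(*(ce[i]-pr))<45])
E
```

```text
[-13.27593849 -17.50977018  39.96760467] [-3.49759765  3.14966176  0.01081229]
t: 20.6
eef_pos: [0.6155, 0.1782, 0.1105]
tool_rot: [0.0, 0.764, 0.645, 0.001]
contact_force: [0.9, 0.0, -3.6]
gripper_width: 0.462
grasp_force: 53.4
[ 0.85220718  0.01863576 -3.62715439] [-0.03937906 -0.00414318 -0.01635778]
[0.61546594 0.17822586 0.11054184]
scene [265.1 170.9] [[259, 155, 15, 25, 259], [256, 178, 18, 10, 66]]
side [214.6 175.3] [[218, 185, 9, 6, 34]]
```

```bash
python3 -m inch '[[-0.004,-0.001,0.006,0],[0,0,0.006,0],[0,0,0,0]]';python3 -m inch '[[0,0,0.004,0],[0,0,0.003,0],[0,0,0,0]]'; python3 -c "
from station import bot;o=bot.get_obs();print(o['contact_force'],o['torque'])"
```

```text
t: 21.0
eef_pos: [0.613, 0.1729, 0.0969]
tool_rot: [-0.0, 0.765, 0.644, -0.001]
contact_force: [-1.2, -2.0, -0.8]
gripper_width: 0.459
grasp_force: 53.6
t: 21.3
eef_pos: [0.6135, 0.1731, 0.0958]
tool_rot: [0.002, 0.765, 0.644, -0.001]
contact_force: [-15.3, -12.5, 36.7]
gripper_width: 0.46
grasp_force: 57.7
[-15.29393877 -12.53854143  36.69774972] [-2.3309794   3.31014124  0.18829347]
```

Blocked again about 8 mm above the floor, with the reaction pointing (-x,-y) both times. I lift off and check the slot floor numerically against the first pictures.

```bash
python3 -m inch '[[0,0,-0.04,0],[0,0,-0.05,0],[0,0,-0.05,0],[0,0,-0.05,0],[-0.037,0,0,0],[-0.037,0,0,0],[0,0,0,0],[0,0,0,0]]'; cat > asc.py <<'E'
from h import *
import sys
# rectify slot floor plane z=.038 (and rim .064) to local grid, 4mm cells, classify: Y yellow, k dark, g grey, o other
def grid(c,z,R=(-32,33,4),C=(-60,61,4)):
    ex=np.array([.986,-.166]);ey=np.array([.166,.986]);o=np.array([.6153,.1823])
    h=cv2.cvtColor(c['color'],cv2.COLOR_RGB2HSV)
    for a in range(R[1]-1,R[0]-1,-R[2]):
        s=''
        for b in range(C[1]-1,C[0]-1,-C[2]):
            p=proj(c,np.append(o+a*ex/1e3+b*ey/1e3,z));x,y=int(round(p[0])),int(round(p[1]))
            if not(0<=x<560 and 0<=y<420): s+='.';continue
            H,S,V=h[y,x].astype(int)
            s+='Y' if 15<H<33 and S>110 else 'k' if V<60 else 'g' if S<45 else 'o'
        print(f'{a:4d}',s)
if __name__=='__main__':
    w=cam('wrist');print(tool()[:3,3].round(3),proj(w,np.array([.6153,.1823,.038])));grid(w,.038)
    print('before');import pickle;grid(pickle.load(open('w5.pkl','rb')),.038)
    cv2.imwrite('pics/now.png',w['color'][...,::-1])
E
python3 asc.py
```

```text
t: 22.1
eef_pos: [0.6009, 0.0997, 0.2807]
tool_rot: [-0.0, 0.765, 0.644, -0.0]
contact_force: [-0.2, 1.3, -3.8]
gripper_width: 0.463
grasp_force: 53.4
[0.601 0.101 0.281] [276.3  96.7]
  32 ggggggggggggggggggggggggggggggk
  28 gggYYYYYoYYYYYYYooooooYoooooogk
  24 gggYYYYYYYYYYYYYYYYYYYoogYYYYYY
  20 ggoYYYYYYYYYYYYYYYYYYYgggYYYYYY
  16 ggoYYYYYYYYYYYYYYYYYYYgggYYYYYY
  12 ggooYYYYYYYYYYYYYYYYYYgggYYYYYY
   8 gkoYogYYYYYYYYYYYYYYYYgggYYYYYY
   4 gkoYYYooYYYYYYYYYYYYYYgggYYYYYY
   0 gkoYYYYYYYYYYYYYYYYYYYgggYYYYYY
  -4 gkoYYYYYYYYYYYYYYYYYYYgggYYYYYY
  -8 gkoYYYYYYYYYYYYYYYYYYYgggYYYYYY
 -12 gkoYYYYYYYYYYYYYYYYYYYgggYYYYYY
 -16 gkoYYYYYYYYYYYYYYYYYYYgggYYYYYY
 -20 gkoYYYYYYYYYYYYYYYYYYYgggYYYYYY
 -24 gkoYYYYYYYYYYYYYYYYYYYgggYYYYYY
 -28 gkoYYYYYYYYYYYYYYYYYYYYooYYYYYY
 -32 ggggggggggggggggggggggggoooogoo
before
  32 ggggggggggggggggggggggggggggggg
  28 gkoYYYYYYYYYYYYYYYYYooooooooogo
  24 gkoYYYYYYYYYYYYYYYYYYYYYYYYYogo
  20 gkoYYYYYYYYYYYYYYYYYYYYYYYYYogo
  16 gkggYYYYYYYYYYYYYYYYYYYYYYYYogo
  12 gkoggYYYYYYYYYYYYYYYYYYYYYYYogo
   8 gkoYogoYYYYYYYYYYYYYYYYYYYYYogo
   4 gkYYYYooYYYYYYYYYYYYYYYYYYYYogo
   0 gkYYYYYYYYYYYYYYYYYYYYYYYYYYogo
  -4 gkoYYYYYYYYYYYYYYYYYYYYYYYYYogo
  -8 gkYYYYYYYYYYYYYYYYYYYYYYYYYYggo
 -12 gkYYYYYYYYYYYYYYYYYYYYYYYYYYggo
 -16 gkYYYYYYYYYYYYYYYYYYYYYYYYYYggo
 -20 gkYYYYYYYYYYYYYYYYYYYYYYYYYYggo
 -24 gkYYYYYYYYYYYYYYYYYYYYYYYYYYggo
 -28 ggoYYYYYYYYYYYYYYYYYYYYYYYYYggo
 -32 ggggggggggggggggggggggggggggggo
```

```bash
python3 - <<'E'
from h import *
w=cam('wrist');img=w['color'];h=cv2.cvtColor(img,cv2.COLOR_RGB2HSV)
def Tm(p,yaw):
    a=np.radians(yaw);T=np.eye(4);T[:3,:3]=np.array([[np.cos(a),np.sin(a),0],[np.sin(a),-np.cos(a),0],[0,0,-1]]);T[:3,3]=p;return T
he=w['hand_eye'];T7=Tm([.4793,-.1873,.2168],157.5);c7=dict(w);c7['W']=T7@he
Tg=Tm([.4800,-.1876,.0498],155.);ct=dict(w);ct['W']=he
for z in(.003,.008,.015):
    q=ray(c7,(277,128.5),z);t=np.linalg.inv(Tg)@np.append(q,1);print('hook z',z,q,'tool',t.round(4),'expected px',proj(ct,t[:3]))
for off,zz in((44,0.),(-44,0.)):
    print('body end +x' if off>0 else 'far end',proj(ct,np.array([off/1e3,0,.0498])))
# profile along column ~277
x=int(277)
rows=[(y,h[y,x-3:x+4].mean(0).astype(int).tolist()) for y in range(40,260,5)]
print(rows)
m=cv2.inRange(h,(0,0,110),(180,45,255))[80:200,230:330]
E
```

```text
hook z 0.003 [ 0.4286 -0.1656  0.003 ] tool [ 0.0559 -0.0018  0.0468  1.    ] expected px [273.3 146. ]
hook z 0.008 [ 0.4284 -0.1655  0.008 ] tool [ 0.0561 -0.0018  0.0418  1.    ] expected px [273.3 146.6]
hook z 0.015 [ 0.428  -0.1654  0.015 ] tool [ 0.0565 -0.0019  0.0348  1.    ] expected px [273.  147.3]
body end +x [277.  169.5]
far end [276.9 323.2]
[(40, [18, 73, 96]), (45, [20, 175, 213]), (50, [20, 175, 213]), (55, [19, 174, 212]), (60, [18, 156, 198]), (65, [18, 162, 198]), (70, [20, 175, 215]), (75, [20, 175, 215]), (80, [20, 175, 213]), (85, [20, 175, 213]), (90, [20, 175, 212]), (95, [20, 175, 213]), (100, [20, 174, 214]), (105, [20, 174, 215]), (110, [19, 175, 215]), (115, [20, 174, 215]), (120, [20, 174, 215]), (125, [16, 41, 183]), (130, [16, 41, 194]), (135, [16, 47, 150]), (140, [20, 176, 187]), (145, [20, 172, 178]), (150, [20, 174, 168]), (155, [20, 175, 161]), (160, [17, 118, 78]), (165, [12, 22, 42]), (170, [14, 24, 46]), (175, [13, 22, 43]), (180, [16, 54, 56]), (185, [21, 173, 229]), (190, [21, 175, 228]), (195, [21, 175, 229]), (200, [21, 175, 229]), (205, [21, 175, 232]), (210, [22, 175, 231]), (215, [22, 174, 232]), (220, [22, 168, 231]), (225, [22, 172, 232]), (230, [22, 173, 232]), (235, [22, 173, 231]), (240, [22, 172, 230]), (245, [22, 172, 231]), (250, [22, 171, 230]), (255, [22, 173, 230])]
```

```bash
python3 - <<'E'
from h import *
w=cam('wrist');ct=dict(w);ct['W']=w['hand_eye'];h=cv2.cvtColor(w['color'],cv2.COLOR_RGB2HSV)
def Tm(p,yaw):
    a=np.radians(yaw);T=np.eye(4);T[:3,:3]=np.array([[np.cos(a),np.sin(a),0],[np.sin(a),-np.cos(a),0],[0,0,-1]]);T[:3,3]=p;return T
c7=dict(w);c7['W']=Tm([.4793,-.1873,.2168],157.5)@w['hand_eye'];Tg=np.linalg.inv(Tm([.48,-.1876,.0498],155.))
hook=(Tg@np.append(ray(c7,(277,128.5),.012),1))[:3];sh=(Tg@np.append(ray(c7,(277,90+190/3.3),.03),1))[:3];bl=(Tg@np.append(ray(c7,(277,90+174/3.3),.024),1))[:3]
print(hook,sh,bl)
for t in range(-10,31,4):
    a=np.radians(t);f=lambda p:proj(ct,np.array([p[0]*np.cos(a)+(p[2]+.005)*np.sin(a),p[1],-.005+(p[2]+.005)*np.cos(a)-p[0]*np.sin(a)]))[1]
    print(t,'hook',f(hook),'blackedge',f(bl),'shell',f(sh),'bottomfront',f([.044,0,.0498]))
m=cv2.inRange(h,(0,0,100),(180,60,255));m[:110]=0;m[150:]=0;ys,xs=np.nonzero(m[:,240:320]);print('hook cols',np.percentile(xs+240,[2,98]),np.percentile(ys,[2,98]))
E
```

```text
[ 0.0564195  -0.00181385  0.0378    ] [ 0.04137064 -0.00119605  0.0198    ] [ 0.04491085 -0.00141249  0.0258    ]
-10 hook 162.1 blackedge 186.5 shell 194.9 bottomfront 186.7
-6 hook 155.8 blackedge 182.2 shell 191.6 bottomfront 179.7
-2 hook 149.7 blackedge 178.3 shell 188.6 bottomfront 172.9
2 hook 144.0 blackedge 174.7 shell 186.0 bottomfront 166.2
6 hook 138.7 blackedge 171.5 shell 183.9 bottomfront 159.9
10 hook 133.7 blackedge 168.8 shell 182.2 bottomfront 153.8
14 hook 129.3 blackedge 166.6 shell 181.1 bottomfront 147.9
18 hook 125.3 blackedge 165.0 shell 180.5 bottomfront 142.5
22 hook 122.0 blackedge 164.0 shell 180.5 bottomfront 137.4
26 hook 119.4 blackedge 163.6 shell 181.2 bottomfront 132.7
30 hook 117.5 blackedge 164.0 shell 182.5 bottomfront 128.6
hook cols [240. 319.] [111. 148.]
```

In the hand the measure has pitched about 8° nose-up, most likely from the tab catching the slot rim. I set it down on clear bench at (.47,.05) so it levels itself, then regrip.

```bash
python3 -m inch '[[-0.018,-0.03,0.03,0],[-0.018,-0.03,0.03,0],[-0.018,-0.03,0.03,0],[-0.018,-0.03,0.03,0],[0,0,0.045,0],[0,0,0.035,0],[0,0,0.015,0],[0,0,0,0],[0,0,0,0]]'; python3 g.py '(.47,.05,.056)'
```

```text
t: 23.15
eef_pos: [0.471, 0.0518, 0.0667]
tool_rot: [-0.0, 0.764, 0.645, 0.001]
contact_force: [0.3, 0.1, -3.2]
gripper_width: 0.458
grasp_force: 53.4
[0.471  0.0518 0.0667] yaw 80.4 need tool dxy [-0.002  -0.0007] down 0.0107 q [ 0.43  0.56 -0.83  2.12  0.63  0.72 -0.98]
```

```bash
python3 -m inch '[[0,0,0.004,0],[0,0,0.004,0],[0,0,0,0]]'; python3 -m inch '[[0,0,0.002,0],[0,0,0.002,0],[0,0,0,0]]';python3 -m inch '[[0,0,0,0],[0,0,0,0],[0,0,0,0],[0,0,0,0]]' 0.06;  python3 - <<'E'
from h import *
print(tool()[:3,3].round(4))
w=cam('wrist');h=cv2.cvtColor(w['color'],cv2.COLOR_RGB2HSV);x=277
print([(y,*h[y,x-3:x+4].mean(0).astype(int)) for y in range(125,215,4)])
ct=dict(w);ct['W']=w['hand_eye'];d=tool()[2,3]
for p in([.0564,0,d-.012],[.0449,0,d-.024],[.0414,0,d-.03],[.044,0,d]):print(proj(ct,np.array(p)))
E
```

```text
t: 23.45
eef_pos: [0.4707, 0.0503, 0.0583]
tool_rot: [0.0, 0.765, 0.644, 0.0]
contact_force: [0.3, -0.4, -3.0]
gripper_width: 0.462
grasp_force: 53.4
t: 23.75
eef_pos: [0.4714, 0.0535, 0.0557]
tool_rot: [-0.0, 0.764, 0.645, 0.002]
contact_force: [-3.9, 5.6, 11.3]
gripper_width: 0.459
grasp_force: 54.8
t: 24.15
eef_pos: [0.4706, 0.05, 0.0542]
tool_rot: [0.0, 0.765, 0.644, -0.0]
contact_force: [0.8, -0.9, 0.1]
gripper_width: 0.699
grasp_force: 0.0
[0.4706 0.05   0.0542]
[(125, np.int64(19), np.int64(175), np.int64(198)), (129, np.int64(19), np.int64(176), np.int64(191)), (133, np.int64(20), np.int64(175), np.int64(187)), (137, np.int64(19), np.int64(175), np.int64(181)), (141, np.int64(16), np.int64(25), np.int64(40)), (145, np.int64(20), np.int64(177), np.int64(194)), (149, np.int64(20), np.int64(179), np.int64(214)), (153, np.int64(20), np.int64(177), np.int64(215)), (157, np.int64(20), np.int64(175), np.int64(216)), (161, np.int64(20), np.int64(177), np.int64(218)), (165, np.int64(20), np.int64(177), np.int64(218)), (169, np.int64(20), np.int64(176), np.int64(218)), (173, np.int64(20), np.int64(176), np.int64(218)), (177, np.int64(20), np.int64(173), np.int64(218)), (181, np.int64(21), np.int64(173), np.int64(219)), (185, np.int64(21), np.int64(174), np.int64(221)), (189, np.int64(21), np.int64(174), np.int64(222)), (193, np.int64(22), np.int64(173), np.int64(222)), (197, np.int64(22), np.int64(169), np.int64(221)), (201, np.int64(21), np.int64(173), np.int64(220)), (205, np.int64(21), np.int64(173), np.int64(220)), (209, np.int64(21), np.int64(172), np.int64(221)), (213, np.int64(21), np.int64(172), np.int64(222))]
[277.1 145.9]
[277.2 174.7]
[277.2 185.1]
[276.9 168.1]
```

Released and level; the body centre is now about 10 mm ahead (+tool x). I regrip centred and firmer, then lift a little and recheck the pitch.

```bash
python3 -m inch '[[0.01,0,0,0],[0,0,0.005,0],[0,0,0,0],[0,0,0,0]]' 0.06 100; python3 -m inch '[[0,0,0,0],[0,0,0,0],[0,0,0,0],[0,0,0,0],[0,0,0,0]]' 0.03 100; python3 -m inch '[[0,0,-0.01,0],[0,0,-0.04,0],[0,0,-0.05,0],[0,0,-0.05,0],[0,0,-0.05,0],[0,0,0,0],[0,0,0,0]]'; python3 - <<'E'
from h import *
print(tool()[:3,3].round(4))
w=cam('wrist');h=cv2.cvtColor(w['color'],cv2.COLOR_RGB2HSV);x=277
print([(y,h[y,x-3:x+4].mean(0).astype(int).tolist()) for y in range(125,205,4)])
E
```

```text
t: 24.6
eef_pos: [0.4719, 0.0603, 0.0489]
tool_rot: [-0.0, 0.765, 0.645, -0.0]
contact_force: [-0.2, 1.1, 0.2]
gripper_width: 0.702
grasp_force: 0.0
t: 25.1
eef_pos: [0.4719, 0.0603, 0.05]
tool_rot: [0.0, 0.765, 0.644, -0.0]
contact_force: [-4.6, -0.7, 13.0]
gripper_width: 0.433
grasp_force: 98.1
t: 25.8
eef_pos: [0.4722, 0.0597, 0.2499]
tool_rot: [0.001, 0.765, 0.644, 0.0]
contact_force: [-0.2, -0.2, -3.7]
gripper_width: 0.425
grasp_force: 100.8
[0.4722 0.0597 0.2499]
[(125, [15, 67, 113]), (129, [15, 65, 115]), (133, [16, 38, 165]), (137, [20, 175, 211]), (141, [20, 176, 208]), (145, [20, 174, 203]), (149, [20, 176, 197]), (153, [19, 176, 191]), (157, [19, 176, 188]), (161, [20, 172, 159]), (165, [13, 24, 38]), (169, [19, 136, 104]), (173, [20, 179, 208]), (177, [20, 179, 214]), (181, [20, 178, 215]), (185, [20, 176, 217]), (189, [20, 174, 217]), (193, [20, 177, 219]), (197, [20, 176, 219]), (201, [20, 176, 218])]
```

Flat now: the hook is a thin line at row 134. The body centre is about 3.5 mm ahead of the TCP, so I centre the whole body plus tab in the slot.

```bash
python3 -m inch '[[0.034,0.03,0,0],[0.034,0.03,0,0],[0.034,0.03,0,0],[0.034,0.03,0,0],[0,0,0.04,0],[0,0,0.04,0],[0,0,0.035,0],[0,0,0,0],[0,0,0,0]]';python3 g.py '(.6136,.1724,.088)'
```

```text
t: 26.75
eef_pos: [0.6123, 0.1739, 0.1327]
tool_rot: [-0.001, 0.764, 0.645, -0.002]
contact_force: [0.8, 1.2, -3.5]
gripper_width: 0.424
grasp_force: 101.1
[0.6123 0.1739 0.1327] yaw 80.3 need tool dxy [-0.0013  0.0015] down 0.0447 q [ 0.22  0.69 -0.86  1.7   0.6   1.04 -1.02]
```

```bash
python3 -m inch '[[-0.001,0.0015,0.015,0],[0,0,0.01,0],[0,0,0.006,0],[0,0,0,0]]';python3 -m inch '[[0,0,0.004,0],[0,0,0.003,0],[0,0,0,0]]';python3 -m inch '[[0,0,0.003,0],[0,0,0.002,0],[0,0,0,0]]'
```

```text
t: 27.15
eef_pos: [0.6163, 0.1687, 0.1039]
tool_rot: [0.003, 0.766, 0.643, -0.001]
contact_force: [-1.9, -9.5, 8.7]
gripper_width: 0.425
grasp_force: 99.8
t: 27.45
eef_pos: [0.6163, 0.1659, 0.0971]
tool_rot: [0.004, 0.766, 0.642, -0.003]
contact_force: [-4.3, -16.2, 11.3]
gripper_width: 0.425
grasp_force: 98.9
t: 27.75
eef_pos: [0.6164, 0.1654, 0.0943]
tool_rot: [0.005, 0.766, 0.642, -0.003]
contact_force: [-9.8, -20.9, 26.5]
gripper_width: 0.426
grasp_force: 100.7
```

The forces now make sense. The 88 mm length includes the tab, so the true centre is about 16 mm ahead of the TCP and I was placing too far toward +y. I lift, recheck the pitch and place 7 mm farther back.

```bash
python3 -m inch '[[0,0,-0.03,0],[0,0,-0.03,0],[0,0,0,0],[0,0,0,0]]'; python3 g.py '(.6126,.1660,.088)'; python3 - <<'E'
from h import *
w=cam('wrist');h=cv2.cvtColor(w['color'],cv2.COLOR_RGB2HSV);x=277
print([(y,h[y,x-3:x+4].mean(0).astype(int).tolist()) for y in range(105,190,4)])
E
```

```text
t: 28.15
eef_pos: [0.6152, 0.1725, 0.1516]
tool_rot: [0.001, 0.765, 0.644, 0.001]
contact_force: [-0.0, -0.3, -4.2]
gripper_width: 0.425
grasp_force: 99.3
[0.6152 0.1725 0.1516] yaw 80.2 need tool dxy [-0.0069 -0.0014] down 0.0636 q [ 0.23  0.67 -0.88  1.69  0.58  1.06 -1.  ]
[(105, [18, 12, 111]), (109, [16, 39, 179]), (113, [16, 40, 199]), (117, [16, 42, 165]), (121, [20, 175, 206]), (125, [20, 175, 201]), (129, [19, 172, 194]), (133, [20, 176, 186]), (137, [20, 175, 179]), (141, [20, 175, 175]), (145, [18, 126, 83]), (149, [16, 20, 43]), (153, [11, 18, 45]), (157, [19, 18, 43]), (161, [16, 72, 68]), (165, [21, 172, 231]), (169, [21, 174, 232]), (173, [22, 174, 233]), (177, [21, 173, 233]), (181, [22, 173, 235]), (185, [22, 173, 235]), (189, [22, 173, 236])]
```

```bash
python3 -m inch '[[-0.0168,-0.0014,0,0],[0,0,0.025,0],[0,0,0.015,0],[0,0,0,0]]';python3 g.py '(.6109,.1562,.092)';python3 -m inch '[[0,0,0.008,0],[0,0,0.006,0],[0,0,0,0]]';python3 g.py '(.6109,.1562,.092)'
```

```text
t: 28.6
eef_pos: [0.6082, 0.1553, 0.1074]
tool_rot: [-0.001, 0.764, 0.645, -0.003]
contact_force: [-0.4, 0.6, -3.6]
gripper_width: 0.419
grasp_force: 99.9
[0.6082 0.1553 0.1074] yaw 80.3 need tool dxy [0.0013 0.0025] down 0.0154 q [ 0.24  0.71 -0.85  1.74  0.62  0.99 -1.01]
t: 28.9
eef_pos: [0.6102, 0.1565, 0.0965]
tool_rot: [-0.0, 0.764, 0.645, -0.0]
contact_force: [-0.3, 1.0, -3.1]
gripper_width: 0.428
grasp_force: 99.8
[0.6102 0.1565 0.0965] yaw 80.3 need tool dxy [-0.0002  0.0007] down 0.0045 q [ 0.23  0.73 -0.84  1.74  0.64  0.97 -1.03]
```

No resistance this time. I lower to contact and release.

```bash
python3 -m inch '[[0,0,0.003,0],[0,0,0.003,0],[0,0,0,0]]';python3 -m inch '[[0,0,0,0],[0,0,0,0],[0,0,0,0],[0,0,0,0]]' 0.07 60; python3 -m inch '[[0,0,-0.03,0],[0,0,-0.05,0],[0,0,-0.05,0],[0,0,0,0],[0,0,0,0]]'; python3 asc.py; python3 - <<'E'
from h import *
w=cam('wrist');h=cv2.cvtColor(w['color'],cv2.COLOR_RGB2HSV)
d=[.166,.986];o=np.array([.6153,.1823])
for e in(44,-44):print(e,proj(w,np.append(o+np.array(d)*e/1e3,.045)))
x=int(proj(w,np.array([.6153,.1823,.06]))[0])
print(x,[(y,h[y,x-2:x+3].mean(0).astype(int).tolist()) for y in range(150,330,6)])
E
```

```text
t: 29.2
eef_pos: [0.6112, 0.1579, 0.0928]
tool_rot: [0.0, 0.764, 0.645, 0.001]
contact_force: [-1.4, 0.4, 3.0]
gripper_width: 0.425
grasp_force: 100.2
t: 29.6
eef_pos: [0.6107, 0.1563, 0.0913]
tool_rot: [0.0, 0.765, 0.644, 0.0]
contact_force: [-0.1, -0.4, -0.2]
gripper_width: 0.818
grasp_force: 0.0
t: 30.1
eef_pos: [0.6112, 0.1565, 0.2225]
tool_rot: [0.001, 0.765, 0.644, 0.001]
contact_force: [-0.8, 1.2, -1.0]
gripper_width: 0.822
grasp_force: 0.0
[0.61  0.156 0.221] [275.4 164.9]
  32 ggggggggggggggggggggggggggggggg
  28 gggYYYYYYYYYYooooYYoooooooooogg
  24 gggYYYYYYYYYYYYYYYYYYYYYYYYYYgg
  20 gggYYYYYYYYYYYYYYYYYYYYYYYYYYgg
  16 gggYoYYYYYYYYYYYYYYYYYYYYYYYYgg
  12 gggYoooYYYYYYYYYYYYYYYYYYYYYYgg
   8 gggYYooYYYYYYYYYYYYYYYYYYYYYYgg
   4 gggYYYYYYYYYYYYYYYYYYYYYYYYYYgg
   0 gggYYYYYYYYYYYYYYYYYYYYYYYYYYgg
  -4 gggYYYYYYYYYYYYYYYYYYYYYYYYYYgg
  -8 gggYYYYYYYYYYYYYYYYYYYYYYYYYYgg
 -12 gggYYYYYYYYYYYYYYYYYYYYYYYYYYgg
 -16 gggYYYYYYYYYYYYYYYYYYYYYYYYYYgg
 -20 gggYYYYYYYYYYYYYYYYYYYYYYYYYYgg
 -24 ggoYYYYYYYYYYYYYooYYYYYYYYYYYgg
 -28 gggYYYYYYYYYYYYYYYYYYYYYYYYYYgg
 -32 ggggggggggggggggg
[... 656 characters left out ...]
76.6 111.1]
-44 [276.9 215.2]
276 [(150, [23, 167, 235]), (156, [23, 170, 235]), (162, [22, 168, 234]), (168, [21, 171, 232]), (174, [21, 172, 226]), (180, [20, 173, 221]), (186, [20, 175, 211]), (192, [19, 174, 195]), (198, [20, 171, 177]), (204, [19, 173, 155]), (210, [20, 173, 134]), (216, [20, 175, 137]), (222, [19, 114, 161]), (228, [18, 13, 104]), (234, [19, 16, 123]), (240, [70, 33, 130]), (246, [5, 57, 177]), (252, [7, 57, 177]), (258, [5, 61, 152]), (264, [6, 60, 137]), (270, [7, 55, 181]), (276, [7, 55, 190]), (282, [7, 55, 175]), (288, [11, 42, 147]), (294, [15, 32, 140]), (300, [15, 31, 110]), (306, [14, 30, 114]), (312, [15, 74, 151]), (318, [15, 77, 158]), (324, [16, 67, 130])]
```

```bash
python3 - <<'E'
from h import *
w=cam('wrist');h=cv2.cvtColor(w['color'],cv2.COLOR_RGB2HSV)
for y in range(88,136,2):print(y,[tuple(h[y,x-2:x+3].mean(0).astype(int)[1:].tolist()) for x in(262,276,290)])
e=np.array([.166,.986]);o=np.array([.6153,.1823])
for l,z in((44,.048),(32,.062),(30,.068),(52,.064),(52,.038)):print(l,z,proj(w,np.append(o+e*l/1e3,z)))
h2=h[185];print('row185',[(x,*h2[x].tolist()) for x in range(228,330,4)])
h2=h[150];print('row150',[(x,*h2[x].tolist()) for x in range(228,330,4)])
E
```

```text
88 [(12, 111), (12, 111), (12, 111)]
90 [(13, 84), (14, 89), (10, 98)]
92 [(13, 107), (14, 96), (15, 99)]
94 [(14, 113), (12, 113), (13, 113)]
96 [(13, 107), (11, 110), (12, 111)]
98 [(13, 79), (11, 83), (13, 84)]
100 [(30, 99), (25, 108), (21, 94)]
102 [(98, 189), (69, 173), (94, 174)]
104 [(164, 223), (166, 221), (168, 218)]
106 [(168, 222), (174, 225), (140, 203)]
108 [(171, 219), (173, 222), (82, 168)]
110 [(174, 218), (173, 219), (64, 154)]
112 [(174, 218), (174, 216), (61, 145)]
114 [(173, 218), (176, 212), (62, 141)]
116 [(174, 216), (174, 209), (62, 142)]
118 [(175, 207), (174, 201), (61, 141)]
120 [(148, 126), (148, 126), (73, 140)]
122 [(175, 209), (175, 217), (161, 207)]
124 [(174, 228), (175, 230), (175, 227)]
126 [(172, 229), (170, 231), (173, 229)]
128 [(173, 230), (173, 232), (173, 231)]
130 [(173, 231), (173, 232), (173, 233)]
132 [(172, 232), (172, 232), (172, 234)]
134 [(170, 234), (171, 233), (171, 235)]
44 0.048 [277.4 110.5]
32 0.062 [277.6 126.9]
30 0.068 [277.6 130. ]
52 0.064 [277.5  99.6]
52 0.038 [277.4 100.3]
row185 [(228, 15, 14, 112), (232, 15, 14, 112), 
[... 334 characters left out ...]
300, 20, 174, 174), (304, 20, 176, 210), (308, 19, 164, 207), (312, 23, 13, 76), (316, 18, 12, 107), (320, 20, 14, 112), (324, 15, 14, 112), (328, 15, 14, 112)]
row150 [(228, 15, 14, 112), (232, 15, 13, 114), (236, 15, 14, 111), (240, 30, 11, 72), (244, 19, 151, 189), (248, 20, 173, 206), (252, 20, 173, 202), (256, 23, 164, 235), (260, 23, 165, 235), (264, 23, 171, 233), (268, 23, 169, 236), (272, 23, 169, 236), (276, 23, 167, 236), (280, 23, 166, 235), (284, 23, 168, 235), (288, 23, 167, 234), (292, 23, 170, 234), (296, 23, 170, 234), (300, 20, 175, 207), (304, 20, 173, 215), (308, 20, 174, 220), (312, 20, 19, 82), (316, 20, 16, 97), (320, 15, 14, 113), (324, 8, 9, 113), (328, 20, 14, 113)]
```

The measure is seated: its front black edge is thin at row 120, it is flat, and its origin is within about 6 mm of centre. Next is the red jar, refined by its red dot.

```bash
python3 -m inch '[[-0.0477,0.0071,0,0],[-0.0477,0.0071,0,0],[-0.0477,0.0071,0,0],[-0.0477,0.0071,0,0],[-0.0477,0.0071,0,0],[-0.0477,0.0071,0,0],[-0.0477,0.0071,0,0],[0,0,0,0],[0,0,0,0]]' 0.0854 60; cat > red.py <<'E'
from h import *
def red(n='wrist',z=.096):
    w=cam(n);h=cv2.cvtColor(w['color'],cv2.COLOR_RGB2HSV);m=cv2.inRange(h,(0,170,120),(6,255,255))|cv2.inRange(h,(174,170,120),(180,255,255))
    k,l,st,ce=cv2.connectedComponentsWithStats(m)
    for i in range(1,k):
        if st[i,4]>60:print(n,st[i].tolist(),ce[i].round(1),ray(w,ce[i],z))
red()
E
python3 red.py; python3 g.py '(.604,-.181,.05)'
```

```text
t: 31.15
eef_pos: [0.602, -0.1828, 0.2193]
tool_rot: [-0.001, 0.766, 0.643, -0.001]
contact_force: [0.5, 1.0, 0.2]
gripper_width: 1.002
grasp_force: 0.0
wrist [255, 189, 47, 46, 1708] [277.9 211.9] [ 0.6027 -0.1819  0.096 ]
[ 0.6024 -0.1806  0.2199] yaw 80.2 need tool dxy [-0.0001  0.0017] down 0.1699 q [ 0.83  0.59 -0.91  1.65  0.5   1.15 -0.38]
```

```bash
python3 -m inch '[[-0.001,0.0005,0.045,0],[0,0,0.045,0],[0,0,0.04,0],[0,0,0.025,0],[0,0,0.015,0],[0,0,0,0],[0,0,0,0]]'; python3 -m inch '[[0,0,0,0],[0,0,0,0],[0,0,0,0],[0,0,0,0],[0,0,0,0]]' 0.05 60; python3 -m inch '[[0,0,-0.01,0],[0,0,-0.04,0],[0,0,-0.05,0],[0,0,-0.05,0],[0,0,-0.05,0],[0,0,0,0]]';python3 g.py '(.4995,.2025,.2)'
```

```text
t: 31.9
eef_pos: [0.6042, -0.1811, 0.0522]
tool_rot: [0.0, 0.764, 0.645, 0.001]
contact_force: [0.2, -0.5, -0.1]
gripper_width: 1.001
grasp_force: 0.0
t: 32.4
eef_pos: [0.6044, -0.1822, 0.0533]
tool_rot: [0.001, 0.765, 0.644, 0.001]
contact_force: [-1.4, 0.7, 5.4]
gripper_width: 0.735
grasp_force: 65.9
t: 33.0
eef_pos: [0.6072, -0.1815, 0.2601]
tool_rot: [0.005, 0.765, 0.645, 0.004]
contact_force: [1.4, 0.6, -3.5]
gripper_width: 0.731
grasp_force: 67.9
[ 0.6072 -0.1815  0.2601] yaw 80.3 need tool dxy [ 0.3602 -0.1711] down 0.0601 q [ 0.84  0.55 -0.93  1.61  0.47  1.21 -0.35]
```

```bash
python3 -m inch '[[0.04,-0.019,0,0],[0.04,-0.019,0,0],[0.04,-0.019,0,0],[0.04,-0.019,0,0],[0.04,-0.019,0,0],[0.04,-0.019,0,0],[0.04,-0.019,0,0],[0.04,-0.019,0,0],[0.04,-0.019,0,0],[0,0,0.03,0],[0,0,0.03,0],[0,0,0,0]]';python3 g.py '(.4995,.2025,.091)'; python3 red.py
```

```text
t: 34.2
eef_pos: [0.4929, 0.1997, 0.1877]
tool_rot: [-0.001, 0.764, 0.645, -0.004]
contact_force: [-1.6, -0.8, -3.2]
gripper_width: 0.735
grasp_force: 67.7
[0.4929 0.1997 0.1877] yaw 80.3 need tool dxy [0.0038 0.006 ] down 0.0967 q [ 0.27  0.49 -0.99  1.9   0.48  1.02 -1.1 ]
wrist [237, 152, 97, 69, 4019] [288.1 180.9] [0.5044 0.2278 0.096 ]
wrist [215, 325, 121, 73, 6813] [274.9 362.8] [0.4734 0.0963 0.096 ]
```

```bash
python3 -m inch '[[0,0,0.02,0],[0,0,0.02,0],[0,0,0,0],[0,0,0,0]]';python3 g.py '(.4995,.2025,.091)'
```

```text
t: 34.65
eef_pos: [0.4964, 0.2018, 0.1527]
tool_rot: [0.0, 0.765, 0.644, 0.001]
contact_force: [0.2, 0.8, -3.6]
gripper_width: 0.739
grasp_force: 67.8
[0.4964 0.2018 0.1527] yaw 80.2 need tool dxy [0.0012 0.0029] down 0.0617 q [ 0.23  0.54 -0.95  1.93  0.54  0.95 -1.15]
```

```bash
python3 -m inch '[[0.001,0.003,0.02,0],[0,0,0.018,0],[0,0,0.01,0],[0,0,0,0]]';python3 -m inch '[[0,0,0.006,0],[0,0,0.004,0],[0,0,0,0]]';python3 g.py '(.4995,.2025,.091)'
```

```text
t: 35.05
eef_pos: [0.4981, 0.2015, 0.1022]
tool_rot: [-0.0, 0.765, 0.644, -0.001]
contact_force: [0.1, -0.0, -3.6]
gripper_width: 0.735
grasp_force: 67.8
t: 35.35
eef_pos: [0.4988, 0.202, 0.093]
tool_rot: [-0.0, 0.765, 0.644, -0.0]
contact_force: [-0.8, -0.4, -2.8]
gripper_width: 0.738
grasp_force: 67.8
[0.4988 0.202  0.093 ] yaw 80.3 need tool dxy [0.0007 0.0006] down 0.002 q [ 0.18  0.62 -0.88  1.96  0.63  0.86 -1.22]
```

```bash
python3 -m inch '[[0,0,0.002,0],[0,0,0,0]]';python3 -m inch '[[0,0,0,0],[0,0,0,0],[0,0,0,0]]' 0.0854; python3 -m inch '[[0,0,-0.04,0],[0,0,-0.05,0],[0,0,-0.05,0],[-0.0346,0.0235,0,0],[-0.0346,0.0235,0,0],[-0.0346,0.0235,0,0],[-0.0346,0.0235,0,0],[-0.0346,0.0235,0,0],[-0.0346,0.0235,0,0],[-0.0346,0.0235,0,0],[0,0,0,0],[0,0,0,0]]';python3 g.py '(.620,-.065,.02)'; python3 - <<'E'
from h import *
exec(open('red.py').read().split('red()\n')[0].split('import *')[1]+"\nred('scene')")
w=cam('wrist');g=cv2.cvtColor(w['color'],cv2.COLOR_RGB2GRAY);print('pred',proj(w,np.array([.62,-.065,.037])))
for z in (.037,):
    c=cv2.HoughCircles(cv2.medianBlur(g,5),cv2.HOUGH_GRADIENT,1.2,40,param1=80,param2=25,minRadius=28,maxRadius=60)
    if c is not None:
        for a in c[0][:6]:print(a.round(1),ray(w,a[:2],.037))
E
```

```text
t: 35.55
eef_pos: [0.499, 0.2022, 0.0913]
tool_rot: [0.0, 0.765, 0.645, 0.0]
contact_force: [0.7, -0.3, -2.7]
gripper_width: 0.732
grasp_force: 68.3
t: 35.85
eef_pos: [0.4992, 0.2023, 0.0916]
tool_rot: [0.0, 0.765, 0.644, 0.0]
contact_force: [-0.2, 0.1, -0.3]
gripper_width: 1.001
grasp_force: 0.0
t: 37.05
eef_pos: [0.6201, -0.0655, 0.231]
tool_rot: [-0.0, 0.765, 0.644, 0.0]
contact_force: [0.6, -0.2, -0.2]
gripper_width: 0.998
grasp_force: 0.0
[ 0.6201 -0.0655  0.231 ] yaw 80.1 need tool dxy [ 0.0005 -0.0002] down 0.211 q [ 0.66  0.57 -0.93  1.65  0.49  1.17 -0.57]
scene [9, 280, 32, 15, 83] [ 24.3 287.2] [-0.1501  0.094   0.096 ]
scene [0, 381, 37, 17, 116] [ 18.4 391.5] [-0.2671 -0.19    0.096 ]
pred [276.8 193. ]
[481.8 287.4  56.7] [ 0.8045 -0.1942  0.037 ]
[137.4 223.8  39.9] [ 0.4858 -0.0719  0.037 ]
[276.6 191.4  29.3] [ 0.6201 -0.0635  0.037 ]
[312.6 108.6  52.7] [0.6628 0.0029 0.037 ]
[342.6 229.8  48.8] [ 0.6752 -0.1106  0.037 ]
[372.6 311.4  54. ] [ 0.695  -0.2026  0.037 ]
```

The spool is at (.620,-.064). A crumpled bag lies on its base side, so I turn the jaws to close along y.

```bash
python3 -m inch '[[0,0,0.008,8.4],[0,0,0.008,8.4],[0,0,0.008,8.4],[0,0,0.008,8.4],[0,0,0.008,8.4],[0,0,0.008,8.4],[0,0,0.008,8.4],[0,0,0.008,8.4],[0,0,0.008,8.4],[0,0,0.008,8.4],[0,0,0,0],[0,0,0,0]]' 0.075;python3 g.py '(.620,-.064,.028)'; python3 - <<'E'
from h import *
w=cam('wrist');g=cv2.cvtColor(w['color'],cv2.COLOR_RGB2GRAY);print('pred',proj(w,np.array([.62,-.064,.037])))
c=cv2.HoughCircles(cv2.medianBlur(g,5),cv2.HOUGH_GRADIENT,1.2,40,param1=80,param2=25,minRadius=35,maxRadius=65)
for a in c[0][:5]:print(a.round(1),ray(w,a[:2],.037))
for n in ('scene','side'):
    s=cam(n);h=cv2.cvtColor(s['color'],cv2.COLOR_RGB2HSV);p=proj(s,np.array([.4995,.2025,.134])).astype(int);print(n,p,h[p[1],p[0]])
E
```

```text
t: 38.35
eef_pos: [0.6199, -0.063, 0.1517]
tool_rot: [-0.0, 1.0, -0.03, 0.0]
contact_force: [0.1, 0.6, 0.6]
gripper_width: 0.881
grasp_force: 0.0
[ 0.6199 -0.063   0.1517] yaw -3.4 need tool dxy [0.0002 0.001 ] down 0.1237 q [ 0.42  0.55 -0.57  1.74  0.35  0.95 -1.92]
pred [277.  214.9]
[276.6 213.   38.6] [ 0.6214 -0.0638  0.037 ]
[ 81.  245.4  56.4] [0.6055 0.0792 0.037 ]
[187.8 149.4  64.3] [ 0.6692 -0.0071  0.037 ]
[354.6  89.4  47. ] [ 0.7005 -0.1184  0.037 ]
[282.6 354.6  47. ] [ 0.5036 -0.0616  0.037 ]
scene [229 166] [  1 189 246]
side [189 179] [ 17  43 125]
```

Spool confirmed, and the scene view shows the red dot at its expected place above the well. I descend and grip.

```bash
python3 -m inch '[[0.001,0.001,0.04,0],[0,0,0.04,0],[0,0,0.03,0],[0,0,0.013,0],[0,0,0,0],[0,0,0,0]]'; python3 -m inch '[[0,0,0,0],[0,0,0,0],[0,0,0,0],[0,0,0,0],[0,0,0,0]]' 0.04 50; python3 -m inch '[[0,0,-0.01,0],[0,0,-0.04,0],[0,0,-0.05,0],[0,0,-0.05,0],[0,0,-0.05,0],[0,0,0,0]]';python3 g.py '(.5195,.3188,.2)'
```

```text
t: 39.1
eef_pos: [0.622, -0.0653, 0.0295]
tool_rot: [-0.0, 0.999, -0.032, 0.001]
contact_force: [-0.3, -0.4, -0.2]
gripper_width: 0.88
grasp_force: 0.0
t: 39.6
eef_pos: [0.6224, -0.0652, 0.0306]
tool_rot: [0.0, 0.999, -0.033, 0.002]
contact_force: [-1.6, 0.6, 7.3]
gripper_width: 0.61
grasp_force: 51.9
t: 40.2
eef_pos: [0.6251, -0.0649, 0.2375]
tool_rot: [0.0, 0.999, -0.033, 0.007]
contact_force: [0.7, 0.6, -0.9]
gripper_width: 0.608
grasp_force: 53.3
[ 0.6251 -0.0649  0.2375] yaw -3.7 need tool dxy [-0.1304 -0.3759] down 0.0375 q [ 0.45  0.47 -0.6   1.66  0.29  1.09 -1.88]
```

```bash
python3 -m inch '[[-0.0143,-0.0418,0,0],[-0.0143,-0.0418,0,0],[-0.0143,-0.0418,0,0],[-0.0143,-0.0418,0,0],[-0.0143,-0.0418,0,0],[-0.0143,-0.0418,0,0],[-0.0143,-0.0418,0,0],[-0.0143,-0.0418,0,0],[-0.0143,-0.0418,0,0],[0,0,0.03,0],[0,0,0.03,0],[0,0,0,0]]';python3 -m inch '[[0,0,0.03,0],[0,0,0,0],[0,0,0,0]]';python3 g.py '(.5195,.3188,.083)'
```

```text
t: 41.4
eef_pos: [0.5146, 0.3161, 0.1643]
tool_rot: [0.003, 0.999, -0.032, -0.003]
contact_force: [-1.7, -0.2, -1.6]
gripper_width: 0.61
grasp_force: 53.2
t: 41.7
eef_pos: [0.5173, 0.318, 0.1393]
tool_rot: [0.0, 0.999, -0.033, -0.0]
contact_force: [0.0, -0.2, -1.3]
gripper_width: 0.605
grasp_force: 53.2
[0.5173 0.318  0.1393] yaw -3.8 need tool dxy [ 0.0021 -0.001 ] down 0.0563 q [-0.17  0.57 -0.65  1.78  0.42  0.93 -2.64]
```

```bash
python3 -m inch '[[0.002,-0.001,0.025,0],[0,0,0.015,0],[0,0,0.008,0],[0,0,0,0]]';python3 -m inch '[[0,0,0.004,0],[0,0,0.002,0],[0,0,0,0]]';python3 g.py '(.5195,.3188,.082)'
```

```text
t: 42.1
eef_pos: [0.5188, 0.3187, 0.0897]
tool_rot: [0.0, 0.999, -0.033, -0.001]
contact_force: [-0.3, -0.6, -1.5]
gripper_width: 0.614
grasp_force: 53.2
t: 42.4
eef_pos: [0.5193, 0.3192, 0.0844]
tool_rot: [-0.0, 0.999, -0.033, 0.0]
contact_force: [-0.9, 0.1, -2.0]
gripper_width: 0.606
grasp_force: 53.2
[0.5193 0.3192 0.0844] yaw -3.7 need tool dxy [0.0003 0.0004] down 0.0024 q [-0.21  0.64 -0.61  1.81  0.47  0.84 -2.68]
```

Now I release, back off over the base side, and check all four numerically.

```bash
python3 -m inch '[[0,0,0.002,0],[0,0,0,0]]';python3 -m inch '[[0,0,0,0],[0,0,0,0],[0,0,0,0]]' 0.075; python3 -m inch '[[0,0,-0.04,0],[0,0,-0.05,0],[0,0,-0.05,0],[0,0,-0.05,0],[-0.02,0.03,-0.04,0],[-0.02,0.03,-0.04,0],[-0.02,0.03,0,0],[-0.01,0.03,0,0],[0,0,0,0],[0,0,0,0]]'; python3 - <<'E'
from h import *
w=cam('wrist');print(tool()[:3,3].round(3));im=w['color'];h=cv2.cvtColor(im,cv2.COLOR_RGB2HSV);g=cv2.cvtColor(im,cv2.COLOR_RGB2GRAY)
for n,p in dict(sp=(.5195,.3188,.089),jar=(.4995,.2025,.134),et=(.6357,.2985,.075)).items():
    c=proj(w,np.array(p));print(n,'pred',c)
    q=[np.hypot(*(proj(w,np.array(p)+[0,r,0])-c)) for r in(.027,.032)]
    x0,y0=(np.maximum(c-60,0)).astype(int);sub=cv2.medianBlur(g,5)[y0:y0+120,x0:x0+120]
    k=cv2.HoughCircles(sub,cv2.HOUGH_GRADIENT,1,8,param1=60,param2=12,minRadius=int(q[0]*.6),maxRadius=int(q[1]*1.3))
    print('r',np.round(q,1),[] if k is None else [(a.round(1).tolist(),ray(w,a[:2]+[x0,y0],p[2]).tolist()) for a in k[0][:4]+0])
m=cv2.inRange(h,(0,170,120),(6,255,255))|cv2.inRange(h,(174,170,120),(180,255,255));k,l,st,ce=cv2.connectedComponentsWithStats(m)
print([(st[i].tolist(),ray(w,ce[i],.134).tolist()) for i in range(1,k) if st[i,4]>60])
s=cam('scene');hs=cv2.cvtColor(s['color'],cv2.COLOR_RGB2HSV)
for n,p in dict(red=(.4995,.2025,.134),grey=(.5105,-.061,.096),gr=(.4557,-.2958,.06)).items():
    q=proj(s,np.array(p)).astype(int);print(n,q,hs[q[1],q[0]])
m=cv2.inRange(hs,(50,120,90),(75,255,255));m[:250]=0;ys,xs=np.nonzero(m);print('green bbox',xs.min(),xs.max(),ys.min(),ys.max())
print('yellow slot profile scene');m=cv2.inRange(hs,(18,120,90),(32,255,255))[130:200,235:285];ys,xs=np.nonzero(m);print(xs.min()+235,xs.max()+235,ys.min()+130,ys.max()+130)
o=np.array([.6153,.1823]);ey=np.array([.166,.986])
print('model top arc',[proj(s,np.append(o+ey*(d+k0)/1e3,z)).tolist() for k0 in(-6,0,6) for d,z in((-6,.108),)])
E
```

```text
t: 42.6
eef_pos: [0.5194, 0.3194, 0.0827]
tool_rot: [-0.0, 0.999, -0.033, 0.0]
contact_force: [-0.2, -0.2, 0.8]
gripper_width: 0.605
grasp_force: 53.5
t: 42.9
eef_pos: [0.5193, 0.3192, 0.0823]
tool_rot: [-0.0, 0.999, -0.033, 0.0]
contact_force: [0.4, 0.0, 1.1]
gripper_width: 0.879
grasp_force: 0.0
t: 43.9
eef_pos: [0.4447, 0.2076, 0.3468]
tool_rot: [0.0, 0.999, -0.033, 0.001]
contact_force: [0.5, -0.3, -0.2]
gripper_width: 0.876
grasp_force: 0.0
[0.445 0.209 0.347]
sp pred [162.9 113.3]
r [26.1 30.9] [([66.5, 60.5, 33.20000076293945], [0.5189, 0.313, 0.089]), ([62.5, 51.5, 28.299999237060547], [0.528, 0.3158, 0.089]), ([57.5, 60.5, 25.0], [0.5195, 0.3223, 0.089]), ([75.5, 65.5, 23.399999618530273], [0.5133, 0.3045, 0.089])]
jar pred [277.  127.6]
r [29.3 34.7] [([57.5, 56.5, 37.20000076293945], [0.5033, 0.2046, 0.134]), ([70.5, 70.5, 44.400001525878906], [0.49, 0.1934, 0.134]), ([50.5, 64.5, 26.600000381469727], [0.4966, 0.2115, 0.134]), ([65.5, 56.5, 26.600000381469727], [0.5028, 0.1972, 0.134])]
et pred [169.2 -11.9]
r [27.4 32.5] [([59.5, 113.5, 33.20000076293945], [0.5189, 0.317, 0.075]), ([60.5, 105.5, 26.799999237060547], [0.527, 0.3147, 0.075]), ([52.5, 101.5, 24.5], [0.5316, 0.3225, 0.075]), ([59.5, 4.5, 29.700000762939453], [0.6216, 0.3014, 0.075])]
[([244, 90, 64, 32, 325], [0.5248, 0.2047, 0.134]), ([258, 111, 38, 38, 1120], [0.4978, 0.2029, 0.134]), ([1, 154, 48, 34, 61], [0.4773, 0.4444, 0.134]), ([0, 219, 22, 9, 146], [0.4253, 0.4741, 0.134]), ([0, 262, 39, 38, 679], [0.3644, 0.4843, 0.134])]
red [229 166] [  0 190 245]
grey [294 210] [ 13  21 218]
gr [346 269] [ 54 131 233]
green bbox 332 358 267 284
yellow slot profile scene
254 274 163 184
model top arc [[266.1, 166.7], [265.1, 166.0], [264.0, 165.3]]
```

```bash
python3 -c "
from station import bot;print(bot.hand_in())"
```

```text
the job is handed in; nothing more can be done
None
```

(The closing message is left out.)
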